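# Snap the retaining clip onto the post of the cheese holder

### The arm

A 6-joint arm with a two-finger parallel gripper is mounted at the origin on a cart in front of the work surface, level with it; the furniture and walls round the work are solid. World frame = base frame: x ahead of the robot, y to its left, z up, the work surface at z = 0. Lengths are in mm, angles in rad, forces in N, time in s.
With the tool pointing down it reaches from about 350 to 875 mm from the base axis. Payload 4.2 kg.
Tool frame: the origin (TCP) lies midway between the tips of the shut fingers; the grasp point (between the pads) lies 19 mm behind it (arm.grip_point_offset is the z of the grasp point in the tool frame, in mm); z points along the fingers, x is the direction in which the jaws open and shut, and the axes are right-handed (so a half turn about z gives the same grasp; the last joint's range is limited). The gripper opens to 85 mm and grips with 20 to 120 N. Pads are 22 mm wide; open, the fingers measure 114 mm over their backs; the gripper's body (76 mm by 85 mm) begins 54 mm behind the grasp point. The pads swing forward as they close: fully open they stand 13 mm farther back than shut.
Start: joints at [1.575, 0.385, 0.008, 0, -1.194, -0.259], TCP at [157.501, 604.808, 231.312] pointing down, gripper open.
Joint ranges: [-3.14, 3.14], [-1.21, 2.06], [-1.07, 1.41], [-3.16, 2.05], [-2.99, -0.16], [-3.1, 3.1]. Speed limits (rad/s): [2.79, 2.79, 3.14, 3.14, 3.14, 3.14].

### API

Orientations are given as a unit quaternion [x, y, z, w].
In Python, from bench import arm gives the robot as it stands.
- The arm moves only by the shell command python3 -m jog 'ROWS'. ROWS is JSON, a list of rows, each an object of numbers: "hand": the finger opening in mm, from 0 to 85.4; "dx", "dy", "dz": the shift along the tool's x, y, z in mm; "rx", "ry", "rz": the turn, a rotation vector about the tool's x, y, z in rad. A call has 1 to 5 rows; each row shifts and turns the commanded pose from where the row before left it, along the tool's axes as they then stand; what a row does not reach is not made up. A row lasts 1/12 s, in which the tool goes at most 41.7 mm and 7.16 degrees, less where a joint would pass 70% of its speed; a pose out of reach is approached as far as the arm can. A call with a gripper value outside its range is refused whole. The fingers move at their own pace and stop on an object; the grip force is fixed at half the most. Time passes only in rows, so rows that do not move let the fingers close. It gives the time, the measured TCP pose, the force and the opening at its end, in the units of the state.
- arm.read_state(): the state, without advancing time (a new reading comes with each control period).
- arm.get_image(name): name is "scene" or "top"; returns a dict with "img" (400x640x3 uint8, red, green, blue), "depth" (400x640 float32, mm along the optical axis (not along the pixel's ray), 0 where there is no reading), "intrinsics" (3x3 intrinsics, pixels), "R" (3x3) and "t" (3): a world point X has camera coordinates R X + t. Camera axes: x right, y down, z forward; pixel columns grow to the right and rows downward; lengths in mm; the calibration is good to about 2 mm. A picture is of the moment at which its call begins.
- arm.job_done(): hands the job in, once; it reports no verdict.
The state is a dict: "clock": time; "joints": joint angles; "joint_vel": joint speeds; "joint_efforts": joint torques, N m; "position": TCP position; "ee_rot": TCP orientation; "contact_force": force on the tool from outside, world axes, zero at the start; "wrist_torque": the same for the moment, N m; "gripper_width": finger opening in mm.
Only numpy, scipy, OpenCV 4.12 (cv2) and the standard library are available. Lean on these libraries where they do the work, as an engineer would, in place of code of your own. Each camera call takes 0.05 s, during which the arm holds its last target.

### The job

The swing arm of the half-cheese holder is back on its post after washing and only its retaining clip is missing: take the clip fork from the grey mat and, touching the clip with nothing but the fork, push the clip that lies on the holder's round plate sideways onto the post until it snaps into the groove. Feel it bottom and hold it pressed home for a moment with 8 to 20 N, never more than 20 N on the clip, then lay the fork back flat on the mat. Leave the swing arm, the spare clip and the cheeses where they are.

Things in the scene. Friction and masses are not known exactly. Their poses are not given: they have to be found in the camera images.
- groove (a point): Axis of the holder's fixed upright steel post, at the mid-thickness height of a seated clip, 63 mm above the counter. The post has a ring groove of diameter 18 mm from 60 to 69 mm above the counter; its head over that (diameter 26 mm) ends at 83 mm. A flat round aluminium plate, diameter 100 mm, concentric with the post, has its top at 60 mm, level with the groove's foot. The foot of the holder is 164 mm across and 10 to 26 mm high.
- clip_eye (a point): Centre of the black moulded E-clip's eye, half-way up its 6 mm thickness; the clip is seated when this lies on the post axis. Own x axis points out of the open mouth, toward the post. Flat heel: 26 mm wide, its back 20 mm behind the eye (-x). Outside diameter 31 mm; jaw tips 10.5 mm ahead of the eye; throat 13 mm. It starts flat on the plate, eye 27 to 31 mm from the post axis. Smooth: slides with little force.
- clip_jaw_left (a joint): How far the clip's left jaw is sprung outward, rad: 0 relaxed (also when seated), about 0.16 at the post's widest. Pushing the clip on takes up to about 9 N, most at about 10 mm short of seated; past about 6 mm short it jumps home, and there it meets a rigid stop.
- clip_jaw_right (a joint): The same for the right jaw.
- fork_handle (a point): Centre of the clip fork's wooden handle, 100 x 22 x 24 mm, lying on its flat underside 12 mm below. Own x points to the steel head, z up. Head: mouth 29 mm wide for the clip's heel, 16 mm prongs flared to 36 mm, 46 mm over all, 8 mm thick, underside level with the handle's. REACH, handle centre to flat mouth face: 79 to 99 mm, clamped differently each time. Thumbscrew on top 45 mm ahead. 0.11 to 0.16 kg.
- mat_top (a point): Centre of the top of the flat grey plastic mat, 260 x 150 mm (own x, y), 3 mm thick, fixed to the counter.
- tray (a point): Top of the tray at the end of the holder's swing arm, 132 mm from the post; it carries half a white cheese, 50 mm high. On the far side of the post from the clip.
- swing_arm (a joint): Angle of the holder's swing arm about the post, rad; it turns freely with some friction and is to stay where it is.
- spare_clip: Spare clip of the next size up, 46 mm across, lying on the mat; not to be used. Origin at its underside.
- tomme: Small brown round cheese, 86 mm across, 59 mm high, on the counter; origin at the underside.
- drum: White drum-shaped cheese, 98 mm across, 67 mm high, on the counter; origin at the underside.

How it is judged:
By the outcome, as a careful person would: the job done as asked, in the order asked, and still so for the second after the job is handed in, with the robot touching nothing.
It also fails if it takes over 53 s, if anything falls off the work surface, if the arm or the gripper's body presses on something with over 40 N, if the wrist force passes 120 N, or if a joint passes its speed limit or range.

## Working session

There is one attempt and no reset: what is moved stays moved. The work goes in short steps, Python scripts to look and compute and a shell command to move; the robot and the scene stay as the last step left them, time stands still between calls to the robot, and variables do not carry over. Pictures are saved under pics/ and viewed, and the job is handed in when it is done.

```bash
ls -la; mkdir -p pics; python3 - <<'E'
from bench import arm
import cv2,numpy as np,pickle
print(arm.read_state(), arm.grip_point_offset)
for n in ("scene","top"):
    d=arm.get_image(n); pickle.dump(d,open(f"pics/{n}0.pkl","wb"))
    cv2.imwrite(f"pics/{n}0.png",cv2.cvtColor(d["img"],cv2.COLOR_RGB2BGR))
    print(n,d["intrinsics"].tolist(),np.round(d["R"],3).tolist(),np.round(d["t"],1).tolist())
E
```

```text
total 12
drwxr-xr-x  3 agent agent 4096 Dec  6 16:34 .
drwxr-xr-x 23 root  root  4096 Dec  6 16:34 ..
drwxr-xr-x  2 agent agent 4096 Dec  6 16:34 pics
{'clock': 0.0, 'joints': array([ 1.57461726e+00,  3.85542603e-01,  6.61829637e-03, -4.95172059e-04,
       -1.19397280e+00, -2.58590014e-01]), 'joint_vel': array([ 0.00130387,  0.00041219, -0.0004933 , -0.00091199, -0.00061304,
        0.00129236]), 'joint_efforts': array([-6.30422733e-05, -3.92282724e+01,  1.88398755e+01,  4.18608651e+00,
       -4.68423881e-03,  4.50082553e-06]), 'position': array([157.3552012 , 604.26720953, 230.22761247]), 'ee_rot': array([-6.11473791e-01,  7.91263955e-01, -6.93494616e-04, -8.21791071e-04]), 'contact_force': array([ 0.49514326, -0.54862841, -1.10121431]), 'wrist_torque': array([-0.01019118,  0.01861657,  0.01809796]), 'gripper_width': 85.688652832267} -18.700000000000003
scene [[384.37058011017746, 0.0, 320.01048648750486], [0.0, 384.37058011017746, 195.32832282941365], [0.0, 0.0, 1.0]] [[-0.886, -0.463, -0.002], [-0.344, 0.66, -0.668], [0.311, -0.591, -0.745]] [462.2, 271.8, 918.4]
top [[387.63552485047876, 0.0, 322.24380178147743], [0.0, 387.63552485047876, 190.2745370585383], [0.0, 0.0, 1.0]] [[0.018, -1.0, 0.006], [-0.995, -0.019, -0.099], [0.099, -0.004, -0.995]] [-38.5, 569.0, 953.7]
```

View pics/scene0.png

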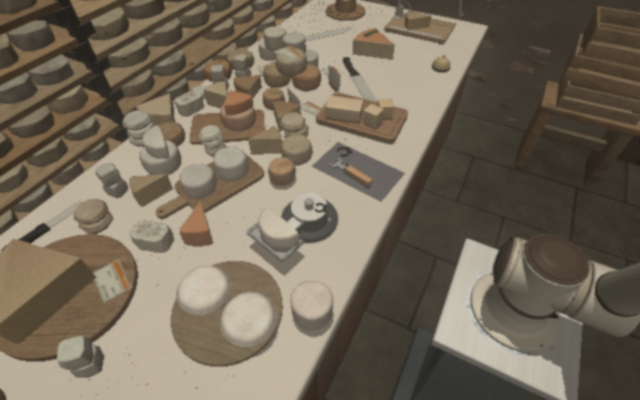

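View pics/top0.png

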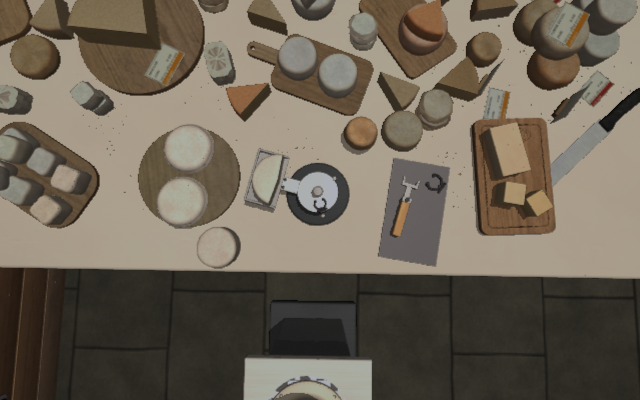

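```bash
python3 - <<'E'
import cv2
t=cv2.imread("pics/top0.png"); s=cv2.imread("pics/scene0.png")
cv2.imwrite("pics/t_hold.png",cv2.resize(t[140:240,235:365],None,fx=6,fy=6,interpolation=cv2.INTER_CUBIC))
cv2.imwrite("pics/t_mat.png",cv2.resize(t[150:270,370:460],None,fx=5,fy=5,interpolation=cv2.INTER_CUBIC))
cv2.imwrite("pics/s_both.png",cv2.resize(s[135:260,240:410],None,fx=4.7,fy=4.7,interpolation=cv2.INTER_CUBIC))
E
```

```text
(no output)
```

View pics/t_hold.png

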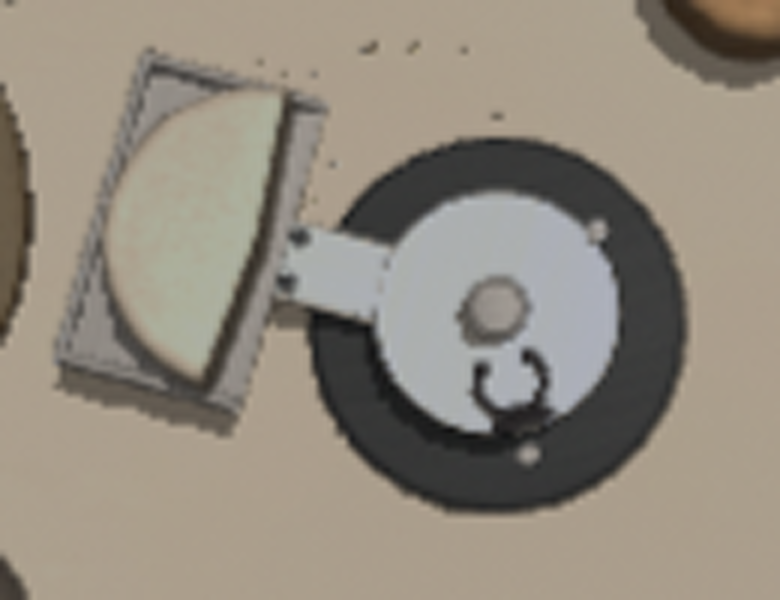

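View pics/t_mat.png

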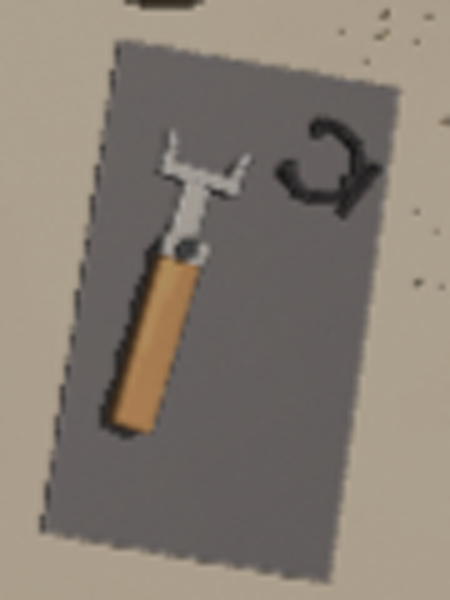

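View pics/s_both.png

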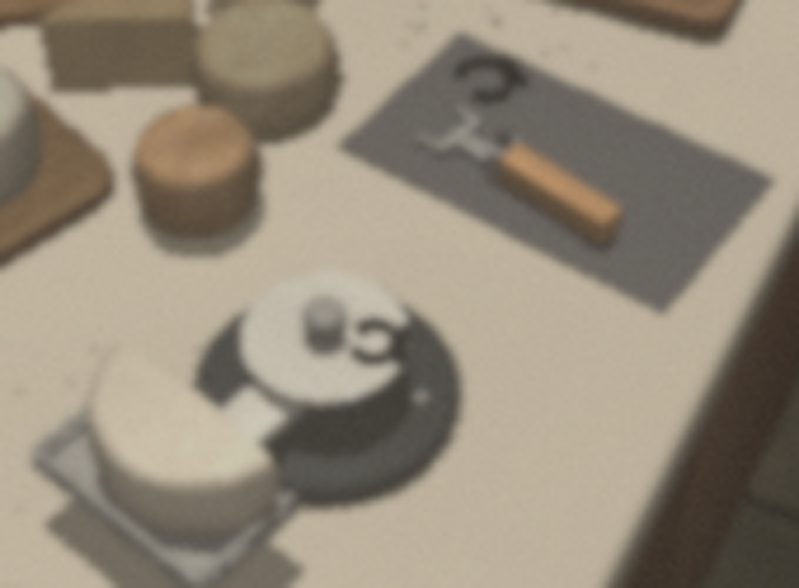

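```bash
cat > h.py <<'E'
import numpy as np,cv2,pickle
def load(f): return pickle.load(open(f,"rb"))
def ray(d,uv,z):
    uv=np.atleast_2d(np.asarray(uv,float)); K=d["intrinsics"];R=d["R"];t=d["t"]
    C=-R.T@t; D=(R.T@np.linalg.inv(K)@np.c_[uv,np.ones(len(uv))].T).T
    s=(z-C[2])/D[:,2]; return C+s[:,None]*D
def proj(d,X):
    X=np.atleast_2d(X); c=(d["R"]@X.T).T+d["t"]; p=(d["intrinsics"]@c.T).T; return p[:,:2]/p[:,2:]
def comps(m,amin=8):
    n,l,s,c=cv2.connectedComponentsWithStats(m.astype(np.uint8),connectivity=8)
    return [(i,s[i,4],c[i],l==i) for i in range(1,n) if s[i,4]>=amin]
E
python3 - <<'E'
from h import *
t=load("pics/top0.pkl"); im=t["img"]; hsv=cv2.cvtColor(im,cv2.COLOR_RGB2HSV)
def box(m,x0,x1,y0,y1):
    o=np.zeros(m.shape,bool); o[y0:y1,x0:x1]=m[y0:y1,x0:x1]; return o
H,S,V=[hsv[...,i].astype(int) for i in range(3)]
print(im[204,317],im[191,317],im[191,300],im[218,401],im[240,400],im[188,410],im[210,320])
# handle
m=box((H<20)&(S>100)&(V>90),375,450,160,260)
for i,a,c,mm in comps(m):
    cn=np.argwhere(mm)[:,::-1]; r=cv2.minAreaRect(cn.astype(np.float32)); b=ray(t,cv2.boxPoints(r),21)[:,:2]
    print("handle",a,c,r,np.round(b,1).tolist(), np.round(ray(t,c,23)[0],1))
# mat
m=box((V>60)&(V<115)&(S<40),370,460,150,270)
for i,a,c,mm in comps(m,300):
    cs,_=cv2.findContours(mm.astype(np.uint8),cv2.RETR_EXTERNAL,cv2.CHAIN_APPROX_NONE); r=cv2.minAreaRect(cs[0]); P=ray(t,cv2.boxPoints(r),3)[:,:2]
    print("mat",a,r,np.round(P,1).tolist(),np.round(P.mean(0),1),np.linalg.norm(P[0]-P[1]),np.linalg.norm(P[1]-P[2]))
# plate edge & foot: dark foot ring
m=box((V<75),280,355,155,232)
for i,a,c,mm in comps(m,5): 
    p=np.argwhere(mm)[:,::-1]; print("dark",a,c,p.min(0),p.max(0))
E
python3 - <<'E'
from h import *
np.set_printoptions(linewidth=220)
t=load("pics/top0.pkl"); g=cv2.cvtColor(t["img"],cv2.COLOR_RGB2GRAY)
print("cols 308..332"); print(g[184:218,308:333])
E
```

```text
[172 175 180] [154 149 142] [172 175 172] [167 123  80] [101  96  95] [160 154 149] [42 39 39]
handle 291 [400.64604811 218.43298969] ((400.5382080078125, 218.57005310058594), (8.352123260498047, 34.87575912475586), 16.389541625976562) [[462.3, -205.2], [547.5, -230.2], [541.9, -250.7], [456.8, -225.5]] [ 502.2 -227.7   23. ]
mat 5013 ((413.94305419921875, 211.78639221191406), (58.40190887451172, 100.28428649902344), 9.039482116699219) [[404.0, -171.7], [661.6, -212.0], [640.1, -363.3], [383.5, -319.2]] [ 522.3 -266.6] 260.6815001499795 152.78199569248275
dark 21 [281.28571429 164.28571429] [280 157] [284 173]
dark 1594 [319.27478043 196.98055207] [286 163] [348 224]
cols 308..332
[[174 174 175 174 173 174 174 174 174 175 174 174 174 174 175 175 174 174 174 175 174 174 175 175 175]
 [174 174 174 175 174 174 174 172 166 164 163 164 168 175 175 175 174 176 175 174 175 175 175 175 175]
 [174 175 175 175 174 172 165 155 127 119 118 120 142 168 174 175 175 175 175 174 175 174 175 175 175]
 [174 174 174 174 172 157 122 119 119 125 123 121 122 139 167 175 175 175 175 175 175 176 175 175 175
[... 2392 characters left out ...]
 157 157 158 140  39  36  37  42  50  59  61  64  34  44  57  57  57  58  59  58]
 [ 30  30  31  31  32  34  40  60  62  42  27  21  34  54  35  39  39  44  56  57  58  57  59  58  58]
 [ 36  31  31  32  31  31  31  31  31  31  31  31  31  36  54  69  59  57  58  58  57  58  57  57  58]
 [ 52  37  38  37  36  30  31  31  32  31  32  38  41  65 105 113  87  57  57  57  57  58  58  58  58]
 [ 55  56  55  55  51  37  38  38  38  39  44  56  62 101 147 151 132  57  56  58  58  58  58  57  57]
 [ 55  55  55  55  56  56  55  56  56  57  56  57  63  96 136 136 104  57  57  57  57  55  56  56  55]
 [ 55  56  55  56  57  55  56  56  56  56  56  57  56  61  82  85  52  56  56  56  56  55  56  56  57]]
```

```bash
cat > post.py <<'E'
from h import *
from scipy.optimize import least_squares
from scipy.ndimage import map_coordinates
def circ(P,r=None):
    f=lambda p: np.hypot(P[:,0]-p[0],P[:,1]-p[1])-(p[2] if r is None else r)
    s=least_squares(f,[*P.mean(0),50][:3 if r is None else 2],loss="soft_l1",f_scale=0.7); return s.x,f(s.x)
def edges(d,c,z,r0,r1,thr,falling=True):
    g=cv2.cvtColor(d["img"],cv2.COLOR_RGB2GRAY).astype(float); out=[]
    rr=np.arange(r0,r1,0.25)
    for a in np.radians(np.arange(0,360,4)):
        X=np.c_[c[0]+rr*np.cos(a),c[1]+rr*np.sin(a),np.full(len(rr),z)]
        uv=proj(d,X); v=map_coordinates(g,[uv[:,1],uv[:,0]],order=1)
        s=(v>thr) if falling else (v<thr)
        k=np.where(s[:-1]&~s[1:])[0]
        if len(k): out.append([np.degrees(a),*X[k[0],:2],rr[k[0]]])
    return np.array(out)
E
python3 - <<'E'
from post import *
T=load("pics/top0.pkl");S=load("pics/scene0.pkl")
for d in (T,S): print("C",np.round(-d["R"].T@d["t"],1))
print(proj(S,ray(T,[317,189.5],83)))
print("scene post guess:",ray(T,[317,190.3],83))
c=ray(T,[317,190.3],83)[0][:2]
for name,d in (("top",T),("scene",S)):
  for z,r0,r1,thr,fal,R in ((60,40,60,115,True,50),(26,62,95,100,False,82),(10,62,95,100,False,82)):
    e=edges(d,c,z,r0,r1,thr,fal)
    for it in range(4):
        P=e[:,1:3]; x,res=circ(P); e=e[np.abs(res)<max(1.2,2*np.median(np.abs(res)))]
    x2,res2=circ(e[:,1:3],R)
    print(name,z,len(e),np.round(x,1),np.round(x2,1),"rms",res.std().round(2))
E
```

```text
C [ 472.1  -23.8 1005.6]
C [217.9 577.5 866. ]
[[308.10023372 199.70205747]]
scene post guess: [[563.83564772 -15.10645302  83.        ]]
top 60 69 [563.  -16.   49.5] [562.9 -16. ] rms 0.28
top 26 82 [561.1 -15.5  80. ] [561.4 -14. ] rms 0.35
top 10 82 [562.6 -15.4  81.3] [562.6 -15.2] rms 0.35
scene 60 31 [563.5 -11.7  50.3] [563.4 -11.3] rms 0.27
scene 26 28 [556.6  -1.6  77. ] [556.7   4.5] rms 0.37
scene 10 36 [562.1  -8.4  80.1] [564.2  -8.6] rms 0.55
```

```bash
python3 - <<'E'
from post import *
T=load("pics/top0.pkl");S=load("pics/scene0.pkl")
c=np.array([563,-15.])
e=edges(S,c,60,40,60,115,True)
C=-S["R"].T@S["t"]; dirc=(C[:2]-c)/np.linalg.norm(C[:2]-c)
for a,x,y,r in e[::3]: print(int(a),round(r,1),end="; ")
far=e[((e[:,1:3]-c)@dirc)<5]
x2,res=circ(far[:,1:3],50); print("\nscene far half",len(far),np.round(x2,1),np.round(res.std(),2))
# clip
for name,d in (("top",T),("scene",S)):
    g=cv2.cvtColor(d["img"],cv2.COLOR_RGB2GRAY).astype(float)
    # dark points over grid in world plane z=66
    xs=np.arange(500,600,1.);ys=np.arange(-60,40,1.)
    X,Y=np.meshgrid(xs,ys,indexing="ij"); uv=proj(d,np.c_[X.ravel(),Y.ravel(),np.full(X.size,66)])
    v=map_coordinates(g,[uv[:,1],uv[:,0]],order=1).reshape(X.shape)
    im=cv2.resize(v[::-1,::-1].astype(np.uint8),None,fx=6,fy=6,interpolation=cv2.INTER_CUBIC)
    # up=+x, left=+y ; gridlines every 10
    for k in range(0,100,10):
        cv2.putText(im,str(int(599-k)),(0,k*6+8),0,0.35,0); cv2.putText(im,str(int(39-k)),(k*6,596),0,0.35,0)
        im[k*6,:]=im[k*6,:]*0.8; im[:,k*6]=im[:,k*6]*0.8
    cv2.imwrite(f"pics/clip_{name}.png",im)
a=cv2.imread("pics/clip_top.png");b=cv2.imread("pics/clip_scene.png")
cv2.imwrite("pics/clipA.png",a);cv2.imwrite("pics/clipB.png",b)
E
```

```text
20 53.2; 32 52.2; 44 53.0; 56 53.5; 68 54.2; 108 53.0; 119 52.5; 132 52.5; 144 51.8; 156 51.2; 168 50.5; 216 46.2; 
scene far half 6 [568.5 -19.5] 0.76
```

View pics/clipA.png

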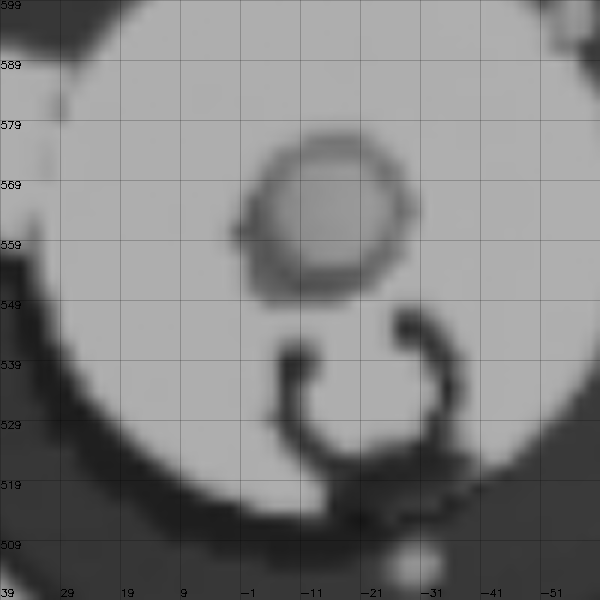

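View pics/clipB.png

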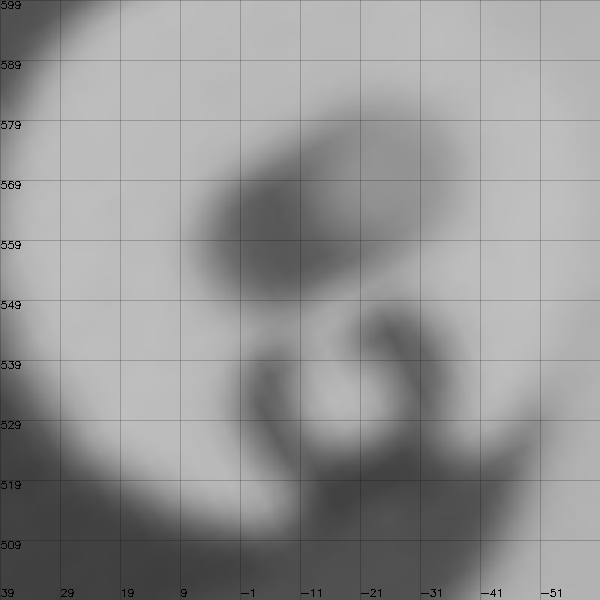

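```bash
python3 - <<'E'
from post import *
T=load("pics/top0.pkl");S=load("pics/scene0.pkl")
def clipfit(d,lo,c0):
    g=cv2.cvtColor(d["img"],cv2.COLOR_RGB2GRAY).astype(float); pts=[]
    rr=np.arange(8,21,0.25)
    for a in np.arange(0,360,4):
        ar=np.radians(a)
        X=np.c_[c0[0]+rr*np.cos(ar),c0[1]+rr*np.sin(ar),np.full(len(rr),64)]
        uv=proj(d,X); v=map_coordinates(g,[uv[:,1],uv[:,0]],order=1)
        k=v.argmin()
        if v[k]<lo and 2<k<len(rr)-3: pts.append([a,X[k,0],X[k,1],rr[k]])
    return np.array(pts)
post=np.array([563,-16.])
for name,d,lo,c0 in (("top",T,110,(534,-23)),("scene",S,125,(534,-19))):
    for _ in range(4):
        p=clipfit(d,lo,c0); w=(p[:,0]<150)|(p[:,0]>230+ (20))  # skip heel side
        x,res=circ(p[w][:,1:3]); c0=x[:2]
    print(name,np.round(x,2),"angles",p[w][:,0].astype(int).tolist(),res.std().round(2))
    print("r by angle",[(int(a),round(r,1)) for a,_,_,r in p])
    print("to post",np.round(post-x[:2],1),np.linalg.norm(post-x[:2]).round(1),np.degrees(np.arctan2(*(post-x[:2])[::-1])).round(1))
E
```

```text
top [534.97 -21.37  13.67] angles [0, 4, 8, 12, 16, 20, 24, 28, 32, 56, 60, 64, 68, 72, 76, 80, 84, 88, 92, 96, 100, 104, 108, 112, 116, 120, 124, 128, 132, 136, 140, 144, 148, 252, 256, 260, 264, 268, 272, 276, 280, 284, 288, 292, 296, 300, 304, 308, 312, 316, 320, 324, 328, 332, 336] 2.08
r by angle [(0, np.float64(19.2)), (4, np.float64(19.2)), (8, np.float64(19.2)), (12, np.float64(17.2)), (16, np.float64(17.5)), (20, np.float64(18.0)), (24, np.float64(18.5)), (28, np.float64(19.0)), (32, np.float64(19.8)), (56, np.float64(12.2)), (60, np.float64(12.5)), (64, np.float64(12.0)), (68, np.float64(11.8)), (72, np.float64(13.8)), (76, np.float64(13.5)), (80, np.float64(13.2)), (84, np.float64(13.2)), (88, np.float64(13.0)), (92, np.float64(13.0)), (96, np.float64(13.2)), (100, np.float64(13.2)), (104, np.float64(13.5)), (108, np.float64(13.8)), (112, np.float64(14.0)), (116, np.float64(14.5)), (120, np.float64(14.8)), (124, np.float64(13.8)), (128, np.float64(13.5)), (132, np.float64(14.0)), (136, np.float64(14.0)), (140, np.float64(13.2)), (144, np.float64(13.8)), (148, np.float64(14
[... 2506 characters left out ...]
6, np.float64(14.2)), (240, np.float64(14.8)), (244, np.float64(14.0)), (248, np.float64(13.2)), (252, np.float64(12.5)), (256, np.float64(12.5)), (260, np.float64(12.5)), (264, np.float64(12.8)), (268, np.float64(14.0)), (272, np.float64(13.5)), (276, np.float64(13.2)), (280, np.float64(13.0)), (284, np.float64(12.8)), (288, np.float64(12.5)), (292, np.float64(12.5)), (296, np.float64(12.5)), (300, np.float64(12.5)), (304, np.float64(12.5)), (308, np.float64(12.5)), (312, np.float64(12.8)), (316, np.float64(13.0)), (320, np.float64(13.2)), (324, np.float64(13.8)), (328, np.float64(13.8)), (332, np.float64(12.5)), (336, np.float64(11.5)), (340, np.float64(12.0))]
to post [29.8  3.2] 29.9 6.1
```

```bash
cat > go.py <<'E'
import sys,json,numpy as np
from scipy.spatial.transform import Rotation as Ro
from bench import arm
def st():
    s=arm.read_state(); R=Ro.from_quat(s["ee_rot"]); 
    return s,R
def show(goal=None,ang=None):
    s,R=st(); p=s["position"]; f=-R.as_matrix()[:,1]
    a=np.degrees(np.arctan2(f[1],f[0])); print("t",round(s["clock"],2),"p",np.round(p,1),"forkdir deg",a.round(2),"tilt",np.round(R.as_matrix()[:,2],4),"F",np.round(s["contact_force"],1),"M",np.round(s["wrist_torque"],2),"w",round(s["gripper_width"],1),"q",np.round(s["joints"],2))
    if goal is not None: print("  delta tool",np.round(R.inv().apply(np.array(goal)-p),2),"len",np.linalg.norm(np.array(goal)-p).round(1))
    if ang is not None: print("  rz",np.round(-np.radians(ang-a),4))
if __name__=="__main__":
    v=[float(x) for x in sys.argv[1:]]; show(v[:3] if len(v)>=3 else None, v[3] if len(v)>3 else None)
E
python3 -m jog '[{"dx":21.7,"dy":-23.7,"dz":1},{"dx":21.7,"dy":-23.7,"dz":1},{"dx":21.7,"dy":-23.7,"dz":1},{"dx":21.7,"dy":-23.7,"dz":1},{"dx":21.7,"dy":-23.7,"dz":1}]'
python3 -m jog '[{"dx":21.7,"dy":-23.7,"dz":1},{"dx":21.7,"dy":-23.7,"dz":1},{"dx":21.7,"dy":-23.7,"dz":1},{"dx":21.7,"dy":-23.7,"dz":1},{"dx":21.7,"dy":-23.7,"dz":1}]'
python3 -m jog '[{"dx":21.7,"dy":-23.7,"dz":1},{"dx":21.7,"dy":-23.7,"dz":1},{"dx":21.7,"dy":-23.7,"dz":1},{"dx":21.7,"dy":-23.7,"dz":1},{"dx":21.7,"dy":-23.7,"dz":1}]'
python3 go.py 506.5 -229 100 -16.4
```

```text
t 0.1 p [157.4 604.3 230.4] forkdir deg -14.61 tilt [-4.0e-04 -1.9e-03 -1.0e+00] F [ 0.3 -0.1 -0.4] M [ 0.05  0.02 -0.02] w 85.5 q [ 1.57  0.39  0.01 -0.   -1.19 -0.26]
  delta tool [ 718.1  -547.99  131.79] len 912.9
  rz 0.0313$[0]: bad value
$[0]: bad value
$[0]: bad value
```

```bash
python3 -m jog 2>&1 | head; python3 -m jog '[{"hand":85,"dx":21.7,"dy":-23.7,"dz":1.0,"rx":0,"ry":0,"rz":0}]'; python3 go.py
```

```text
invalid input
clock: 0.18
position: [173.3, 580.6, 228.9]
ee_rot: [-0.613, 0.79, 0.0, 0.0]
contact_force: [1.1, -0.2, 1.1]
gripper_width: 85.0
t 0.18 p [173.3 580.6 228.9] forkdir deg -14.4 tilt [ 1.e-04  5.e-04 -1.e+00] F [ 1.1 -0.2  1.1] M [ 0.02 -0.15  0.05] w 85.0 q [ 1.55  0.35 -0.05  0.   -1.17 -0.23]
```

```bash

python3 -m jog '[{"hand":85,"dx":21.7,"dy":-23.7,"dz":1,"rx":0,"ry":0,"rz":0},{"hand":85,"dx":21.7,"dy":-23.7,"dz":1,"rx":0,"ry":0,"rz":0},{"hand":85,"dx":21.7,"dy":-23.7,"dz":1,"rx":0,"ry":0,"rz":0},{"hand":85,"dx":21.7,"dy":-23.7,"dz":1,"rx":0,"ry":0,"rz":0},{"hand":85,"dx":21.7,"dy":-23.7,"dz":1,"rx":0,"ry":0,"rz":0}]' >/dev/null
python3 -m jog '[{"hand":85,"dx":21.7,"dy":-23.7,"dz":1,"rx":0,"ry":0,"rz":0},{"hand":85,"dx":21.7,"dy":-23.7,"dz":1,"rx":0,"ry":0,"rz":0},{"hand":85,"dx":21.7,"dy":-23.7,"dz":1,"rx":0,"ry":0,"rz":0},{"hand":85,"dx":21.7,"dy":-23.7,"dz":1,"rx":0,"ry":0,"rz":0},{"hand":85,"dx":21.7,"dy":-23.7,"dz":1,"rx":0,"ry":0,"rz":0}]'
python3 go.py 506.5 -229 80 -16.4
```

```text
clock: 1.02
position: [349.9, 306.4, 220.1]
ee_rot: [-0.612, 0.791, -0.0, -0.0]
contact_force: [0.4, 0.5, 0.6]
gripper_width: 84.9
t 1.02 p [349.9 306.4 220.1] forkdir deg -14.58 tilt [-4.e-04 -3.e-04 -1.e+00] F [0.4 0.5 0.6] M [ 0.03 -0.06 -0.  ] w 84.9 q [ 1.07  0.12 -0.38 -0.   -1.07  0.25]
  delta tool [ 478.69 -286.38  140.17] len 575.2
  rz 0.0317
```

```bash

python3 -m jog '[{"hand":85,"dx":31.9,"dy":-19.1,"dz":0,"rx":0,"ry":0,"rz":0},{"hand":85,"dx":31.9,"dy":-19.1,"dz":0,"rx":0,"ry":0,"rz":0},{"hand":85,"dx":31.9,"dy":-19.1,"dz":0,"rx":0,"ry":0,"rz":0},{"hand":85,"dx":31.9,"dy":-19.1,"dz":0,"rx":0,"ry":0,"rz":0},{"hand":85,"dx":31.9,"dy":-19.1,"dz":0,"rx":0,"ry":0,"rz":0}]' >/dev/null
python3 -m jog '[{"hand":85,"dx":31.9,"dy":-19.1,"dz":0,"rx":0,"ry":0,"rz":0},{"hand":85,"dx":31.9,"dy":-19.1,"dz":0,"rx":0,"ry":0,"rz":0},{"hand":85,"dx":31.9,"dy":-19.1,"dz":0,"rx":0,"ry":0,"rz":0},{"hand":85,"dx":31.9,"dy":-19.1,"dz":0,"rx":0,"ry":0,"rz":0},{"hand":85,"dx":31.9,"dy":-19.1,"dz":0,"rx":0,"ry":0,"rz":0}]' >/dev/null
python3 -m jog '[{"hand":85,"dx":31.9,"dy":-19.1,"dz":0,"rx":0,"ry":0,"rz":0},{"hand":85,"dx":31.9,"dy":-19.1,"dz":0,"rx":0,"ry":0,"rz":0},{"hand":85,"dx":31.9,"dy":-19.1,"dz":10,"rx":0,"ry":0,"rz":0},{"hand":85,"dx":31.9,"dy":-19.1,"dz":30,"rx":0,"ry":0,"rz":0.03},{"hand":85,"dx":0,"dy":0,"dz":30,"rx":0,"ry":0,"rz":0}]'
python3 go.py 506.5 -229 80 -16.4
```

```text
clock: 2.27
position: [496.9, -191.5, 154.3]
ee_rot: [-0.597, 0.802, -0.002, 0.002]
contact_force: [1.0, 0.6, 0.2]
gripper_width: 85.1
t 2.27 p [ 496.9 -191.5  154.3] forkdir deg -16.64 tilt [ 0.005  -0.0017 -1.    ] F [1.  0.6 0.2] M [ 0.   -0.1   0.03] w 85.1 q [-0.06  0.3  -0.33  0.   -0.93  1.34]
  delta tool [ 33.22 -19.51  74.42] len 83.8
  rz -0.0043
```

```bash

python3 -m jog '[{"hand":60,"dx":16.6,"dy":-9.8,"dz":32,"rx":0,"ry":0,"rz":0},{"hand":60,"dx":16.6,"dy":-9.7,"dz":32,"rx":0,"ry":0,"rz":0},{"hand":60,"dx":0,"dy":0,"dz":20,"rx":0,"ry":0,"rz":0},{"hand":60,"dx":0,"dy":0,"dz":0,"rx":0,"ry":0,"rz":0},{"hand":60,"dx":0,"dy":0,"dz":0,"rx":0,"ry":0,"rz":0}]'
python3 go.py 506.5 -229 6 -16.4
python3 - <<'E'
from bench import arm
import cv2,pickle
for n in ("top","scene"):
    d=arm.get_image(n); pickle.dump(d,open(f"pics/{n}1.pkl","wb")); b=cv2.cvtColor(d["img"],cv2.COLOR_RGB2BGR)
    c=b[130:270,320:480] if n=="top" else b[90:240,260:430]
    cv2.imwrite(f"pics/{n}1.png",cv2.resize(c,None,fx=4,fy=4,interpolation=cv2.INTER_CUBIC))
E
```

```text
clock: 2.68
position: [503.0, -224.3, 69.1]
ee_rot: [-0.6, 0.8, 0.001, -0.001]
contact_force: [-0.2, 1.1, 0.2]
gripper_width: 59.7
t 2.68 p [ 503.  -224.3   69.1] forkdir deg -16.33 tilt [-3.4e-03  3.0e-04 -1.0e+00] F [-0.2  1.1  0.2] M [-0.   -0.   -0.02] w 59.7 q [-0.13  0.43 -0.38  0.   -0.76  1.41]
  delta tool [ 3.44 -4.86 63.13] len 63.4
  rz 0.0012
```

View pics/top1.png

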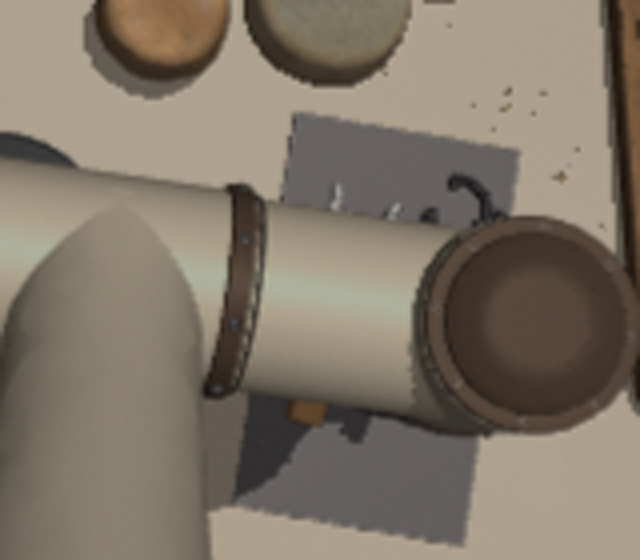

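View pics/scene1.png

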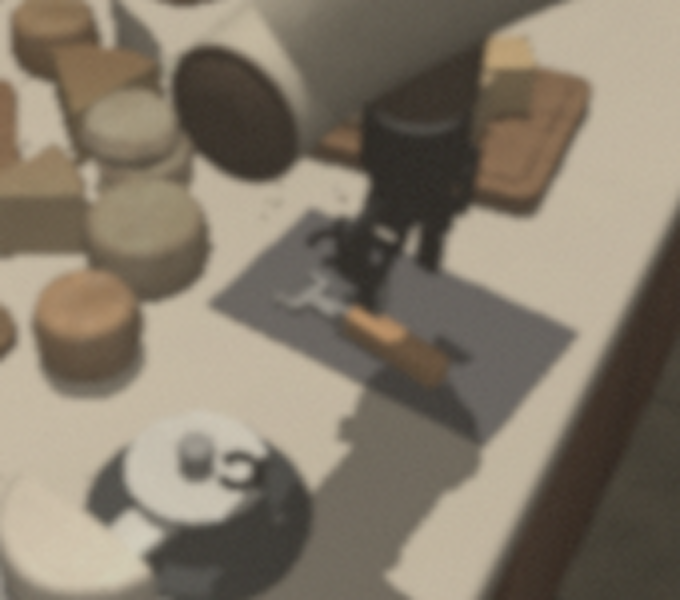

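```bash
python3 - <<'E'
from h import *
S=load("pics/scene1.pkl")
for X in ([503,-224.3,69],[503,-224.3,78]): print((proj(S,[X])-[260,90])*4)
R=np.array([np.cos(np.radians(73.6)),np.sin(np.radians(73.6)),0])
for s in (-33,33): print(s,(proj(S,[np.array([503,-224.3,77])+s*R])-[260,90])*4)
# handle in scene (initial): corners at z=27 top & ends
S0=load("pics/scene0.pkl"); hsv=cv2.cvtColor(S0["img"],cv2.COLOR_RGB2HSV)
H,Sa,V=[hsv[...,i].astype(int) for i in range(3)]
m=(H<20)&(Sa>95)&(V>90); m[:, :335]=0; m[:150]=0;m[192:]=0;m[:,380:]=0
for i,a,c,mm in comps(m,20):
    cs,_=cv2.findContours(mm.astype(np.uint8),0,1); print(a,c,cv2.boxPoints(cv2.minAreaRect(cs[0])))
for c in ([506.5,-229],):
  d=np.array([np.cos(np.radians(-16.4)),np.sin(np.radians(-16.4))]);n=np.array([-d[1],d[0]])
  print("pred",[(np.round(proj(S0,[[*(np.array(c)+d*s*50+n*q*11),27]])[0],1)).tolist() for s,q in((-1,-1),(-1,1),(1,1),(1,-1))])
im=S0["img"][150:195,330:385]; cv2.imwrite("pics/sh.png",cv2.resize(im[...,::-1],None,fx=12,fy=12,interpolation=cv2.INTER_CUBIC))
E
```

```text
[[400.130337   294.45471381]]
[[401.04324476 285.6754019 ]]
-33 [[429.0005576  265.14068306]]
33 [[372.09931775 308.77133886]]
155 [358.81935484 174.81290323] [[346.23074 170.15384]
 [349.7692  164.84616]
 [371.23074 179.15384]
 [367.6923  184.46152]]
pred [[373.5, 178.4], [368.9, 182.1], [344.1, 166.2], [348.7, 162.8]]
```

View pics/sh.png

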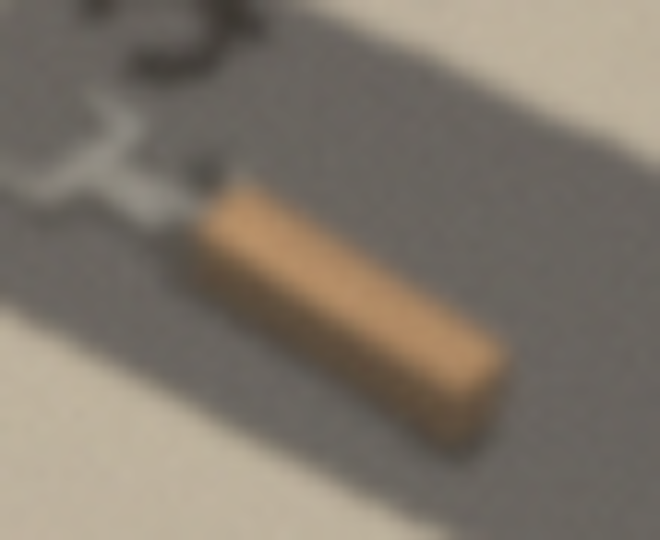

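```bash

python3 -m jog '[{"hand":60,"dx":2.5,"dy":-4.8,"dz":20,"rx":0,"ry":0,"rz":0},{"hand":60,"dx":0,"dy":0,"dz":25,"rx":0,"ry":0,"rz":0},{"hand":60,"dx":0,"dy":0,"dz":12,"rx":0,"ry":0,"rz":0},{"hand":60,"dx":0,"dy":0,"dz":5,"rx":0,"ry":0,"rz":0},{"hand":60,"dx":0,"dy":0,"dz":0,"rx":0,"ry":0,"rz":0}]'
python3 go.py 506.5 -229 6 -16.4
```

```text
clock: 3.2
position: [508.3, -227.6, 8.8]
ee_rot: [-0.6, 0.8, -0.0, 0.0]
contact_force: [-0.5, -0.0, 0.3]
gripper_width: 60.0
t 3.2 p [ 508.3 -227.6    8.8] forkdir deg -16.26 tilt [ 8.e-04 -2.e-04 -1.e+00] F [-0.5 -0.   0.3] M [-0.02  0.02 -0.04] w 60.0 q [-0.13  0.53 -0.41  0.   -0.63  1.42]
  delta tool [1.84 1.31 2.8 ] len 3.6
  rz 0.0025
```

```bash

python3 -m jog '[{"hand":30,"dx":0,"dy":0,"dz":1,"rx":0,"ry":0,"rz":0},{"hand":30,"dx":0,"dy":0,"dz":0,"rx":0,"ry":0,"rz":0},{"hand":10,"dx":0,"dy":0,"dz":0,"rx":0,"ry":0,"rz":0},{"hand":10,"dx":0,"dy":0,"dz":0,"rx":0,"ry":0,"rz":0},{"hand":10,"dx":0,"dy":0,"dz":0,"rx":0,"ry":0,"rz":0}]'
python3 -m jog '[{"hand":10,"dx":0,"dy":0,"dz":0,"rx":0,"ry":0,"rz":0},{"hand":10,"dx":0,"dy":0,"dz":0,"rx":0,"ry":0,"rz":0},{"hand":10,"dx":0,"dy":0,"dz":0,"rx":0,"ry":0,"rz":0}]'
python3 go.py
```

```text
clock: 3.62
position: [508.9, -228.1, 8.7]
ee_rot: [-0.6, 0.8, -0.001, 0.001]
contact_force: [-0.8, 1.8, 5.3]
gripper_width: 20.6
clock: 3.87
position: [508.9, -228.1, 8.7]
ee_rot: [-0.6, 0.8, -0.001, 0.001]
contact_force: [-0.5, 1.3, 6.0]
gripper_width: 20.5
t 3.87 p [ 508.9 -228.1    8.7] forkdir deg -16.28 tilt [ 2.7e-03 -7.0e-04 -1.0e+00] F [-0.5  1.3  6. ] M [0.33 0.26 0.01] w 20.5 q [-0.13  0.53 -0.41  0.   -0.62  1.42]
```

```bash

python3 -m jog '[{"hand":10,"dx":0,"dy":0,"dz":-10,"rx":0,"ry":0,"rz":0},{"hand":10,"dx":0,"dy":0,"dz":-30,"rx":0,"ry":0,"rz":0},{"hand":10,"dx":0,"dy":0,"dz":-35,"rx":0,"ry":0,"rz":0},{"hand":10,"dx":0,"dy":0,"dz":-35,"rx":0,"ry":0,"rz":0},{"hand":10,"dx":0,"dy":0,"dz":-10,"rx":0,"ry":0,"rz":0}]'
python3 go.py 394 -61 130 15
python3 - <<'E'
from h import *
np.set_printoptions(linewidth=220)
T=load("pics/top0.pkl")
c=np.array([506.5,-229.]); d=np.array([np.cos(np.radians(-16.4)),np.sin(np.radians(-16.4))]);n=np.array([-d[1],d[0]])
g=cv2.cvtColor(T["img"],cv2.COLOR_RGB2GRAY)
from scipy.ndimage import map_coordinates
s=np.arange(130,35,-3);q=np.arange(30,-31,-3)
A,B=np.meshgrid(s,q,indexing="ij"); P=c+A[...,None]*d+B[...,None]*n
uv=proj(T,np.c_[P.reshape(-1,2),np.full(A.size,11)]); v=map_coordinates(g.astype(float),[uv[:,1],uv[:,0]],order=1).reshape(A.shape).astype(int)
print("    ",q)
for k in range(len(s)): print(s[k],v[k])
E
```

```text
clock: 4.28
position: [510.7, -228.9, 133.4]
ee_rot: [-0.6, 0.8, -0.004, 0.003]
contact_force: [1.7, 0.3, -0.6]
gripper_width: 20.8
t 4.28 p [ 510.7 -228.9  133.4] forkdir deg -16.25 tilt [ 0.0099 -0.0029 -0.9999] F [ 1.7  0.3 -0.6] M [-0.03 -0.12  0.03] w 20.8 q [-0.13  0.36 -0.3   0.   -0.9   1.42]
  delta tool [-128.56  159.      1.79] len 204.5
  rz -0.5454
     [ 30  27  24  21  18  15  12   9   6   3   0  -3  -6  -9 -12 -15 -18 -21 -24 -27 -30]
130 [99 99 98 98 98 98 99 98 98 98 98 98 98 98 98 98 97 98 98 98 97]
127 [99 98 98 98 98 98 99 98 98 99 98 98 98 97 97 97 97 98 98 98 97]
124 [98 98 98 98 98 98 98 98 99 98 98 98 98 98 97 97 98 98 98 97 97]
121 [98 98 98 98 98 98 98 98 98 98 98 97 97 98 97 97 98 98 98 97 97]
118 [98 98 98 98 98 99 98 98 98 98 98 97 98 98 97 98 98 98 97 98 97]
115 [99 99 98 98 98 98 98 98 98 98 98 97 98 98 98 97 97 97 97 98 98]
112 [98 98 98 98 98 98 99 98 98 98 98 98 98 98 97 97 98 98 98 98 97]
109 [ 98  98  98 100  99  98  98  98  97  98  98  98  98  98  97  97  97  98  97  97  97]
106 [ 98  97  95 112 106  98  98  98  97  98  98  98  98  98  97  97  99
[... 1366 characters left out ...]
  98  98  98  98  95  77 121 157 155 148 125  99  96  97  97  97  97  97  97]
55 [ 98  98  98  98  98  98  90  78 130 152 136 113  97  96 106 101  97  97  97  97  96]
52 [ 98  98  98  98  97  96  86 101 146 140  94  62  64 101 149 119  97  97  97  97  97]
49 [ 98  98  98  97  97  93  62  93 152 127  70  62  63  97 151 121  97  97  97  97  97]
46 [ 98  98  98  97  97  84  49  85 154 128  57  64  76 112 139 109  96  97  97  97  97]
43 [ 99  98  98  97  93  65  44  76 124 125  76  69 103 146 128 102  97  97  97  97  97]
40 [ 98  98  98  98  89  48  42  56 105 131 113 108 123 123 107  88  97  96  97  97  97]
37 [ 98  98  98  98  93  61  42  67 125 142 140 134 128 125 108  96  97  96  97  97  97]
```

```bash

python3 -m jog '[{"hand":10,"dx":0,"dy":15,"dz":0,"rx":0,"ry":0,"rz":-0.109},{"hand":10,"dx":0,"dy":20,"dz":0,"rx":0,"ry":0,"rz":-0.109},{"hand":10,"dx":0,"dy":20,"dz":0,"rx":0,"ry":0,"rz":-0.109},{"hand":10,"dx":0,"dy":20,"dz":0,"rx":0,"ry":0,"rz":-0.109},{"hand":10,"dx":0,"dy":20,"dz":0,"rx":0,"ry":0,"rz":-0.109}]'
python3 go.py 394 -60 120 15
```

```text
clock: 4.7
position: [412.4, -222.4, 127.1]
ee_rot: [0.795, -0.607, -0.0, 0.0]
contact_force: [0.1, -0.2, -0.8]
gripper_width: 20.2
t 4.7 p [ 412.4 -222.4  127.1] forkdir deg 15.24 tilt [-7.e-04  5.e-04 -1.e+00] F [ 0.1 -0.2 -0.8] M [-0.06  0.03  0.01] w 20.2 q [-0.15  0.23 -0.51 -0.   -0.83  1.98]
  delta tool [-161.47  -24.95    7.21] len 163.5
  rz 0.0041
```

```bash

python3 -m jog '[{"hand":10,"dx":-32.3,"dy":-5,"dz":1,"rx":0,"ry":0,"rz":0.004},{"hand":10,"dx":-32.3,"dy":-5,"dz":1,"rx":0,"ry":0,"rz":0},{"hand":10,"dx":-32.3,"dy":-5,"dz":1,"rx":0,"ry":0,"rz":0},{"hand":10,"dx":-32.3,"dy":-5,"dz":1,"rx":0,"ry":0,"rz":0},{"hand":10,"dx":-32.3,"dy":-5,"dz":1,"rx":0,"ry":0,"rz":0}]'
python3 -m jog '[{"hand":10,"dx":0,"dy":0,"dz":20,"rx":0,"ry":0,"rz":0},{"hand":10,"dx":0,"dy":0,"dz":18,"rx":0,"ry":0,"rz":0},{"hand":10,"dx":0,"dy":0,"dz":0,"rx":0,"ry":0,"rz":0},{"hand":10,"dx":0,"dy":0,"dz":0,"rx":0,"ry":0,"rz":0}]'
python3 go.py 394 -60 70 15
python3 - <<'E'
from bench import arm
import cv2,pickle
for n in ("top","scene"):
    d=arm.get_image(n); pickle.dump(d,open(f"pics/{n}2.pkl","wb")); b=cv2.cvtColor(d["img"],cv2.COLOR_RGB2BGR)
    c=b[150:270,260:400] if n=="top" else b[150:270,250:390]
    cv2.imwrite(f"pics/{n}2.png",cv2.resize(c,None,fx=5,fy=5,interpolation=cv2.INTER_CUBIC))
E
```

```text
clock: 5.12
position: [396.2, -59.2, 122.3]
ee_rot: [0.791, -0.611, -0.0, -0.0]
contact_force: [1.0, -0.6, -1.0]
gripper_width: 20.5
clock: 5.45
position: [396.3, -60.4, 83.9]
ee_rot: [0.792, -0.611, -0.001, 0.001]
contact_force: [-0.2, 0.2, -0.3]
gripper_width: 20.6
t 5.45 p [396.3 -60.4  83.9] forkdir deg 14.7 tilt [-2.4e-03 -7.0e-04 -1.0e+00] F [-0.2  0.2 -0.3] M [ 0.02 -0.03 -0.02] w 20.6 q [ 0.26  0.2  -0.72  0.   -0.66  1.57]
  delta tool [-0.97  2.13 13.92] len 14.1
  rz -0.0053
```

View pics/top2.png

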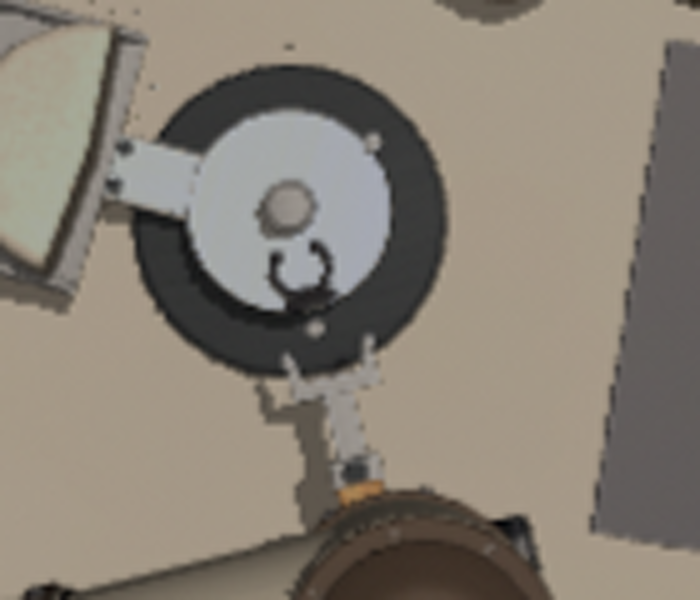

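View pics/scene2.png

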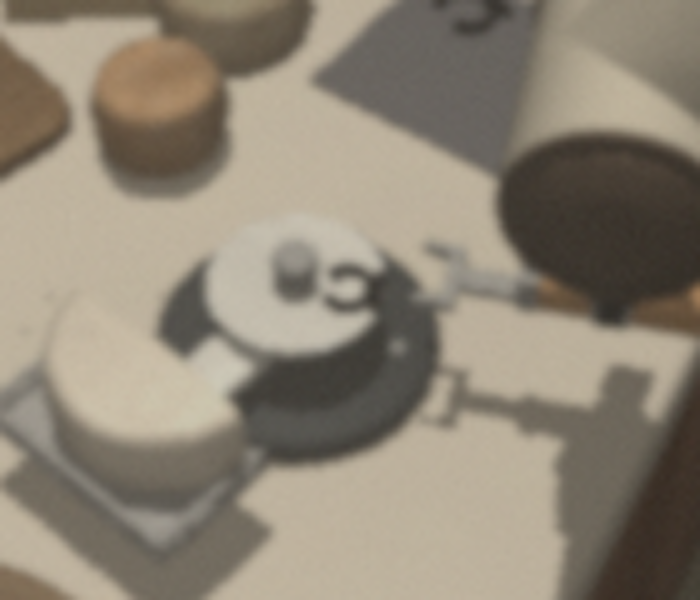

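```bash
python3 - <<'E'
from h import *
from scipy.ndimage import map_coordinates
T=load("pics/top2.pkl"); g=cv2.cvtColor(T["img"],cv2.COLOR_RGB2GRAY).astype(float)
p=np.array([396.3,-60.4]); a=np.radians(14.7); d=np.array([np.cos(a),np.sin(a)]); n=np.array([-d[1],d[0]])
def rect(z,s,q):
    A,B=np.meshgrid(s,q,indexing="ij"); P=p+A[...,None]*d+B[...,None]*n
    uv=proj(T,np.c_[P.reshape(-1,2),np.full(A.size,z)]); return map_coordinates(g,[uv[:,1],uv[:,0]],order=1).reshape(A.shape)
s=np.arange(130,50,-.5); q=np.arange(40,-40,-.5)
s2=np.arange(200,100,-.5)
for nm,z,ss in(("fork",86,s),("clip",66,s2),("post",83,s2)):
    v=rect(z,ss,q); im=cv2.resize(v.clip(0,255).astype(np.uint8),None,fx=3.2,fy=3.2,interpolation=cv2.INTER_CUBIC)
    for k in range(0,len(ss),20): cv2.putText(im,str(int(ss[k])),(0,int(k*3.2)+8),0,0.4,0); im[int(k*3.2),:]=im[int(k*3.2),:]*0.8
    for k in range(0,len(q),20): cv2.putText(im,str(int(q[k])),(int(k*3.2),10),0,0.4,0); im[:,int(k*3.2)]=im[:,int(k*3.2)]*0.8
    cv2.imwrite(f"pics/r2_{nm}.png",im)
a=[cv2.imread(f"pics/r2_{x}.png") for x in("fork","clip")]
h=min(x.shape[0] for x in a)
E
```

```text
(no output)
```

View pics/r2_fork.png

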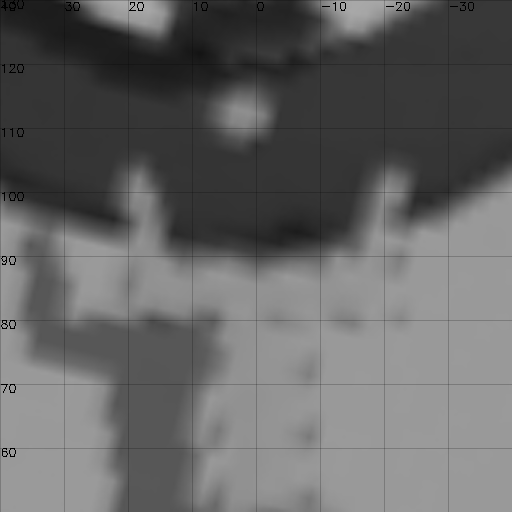

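View pics/r2_clip.png

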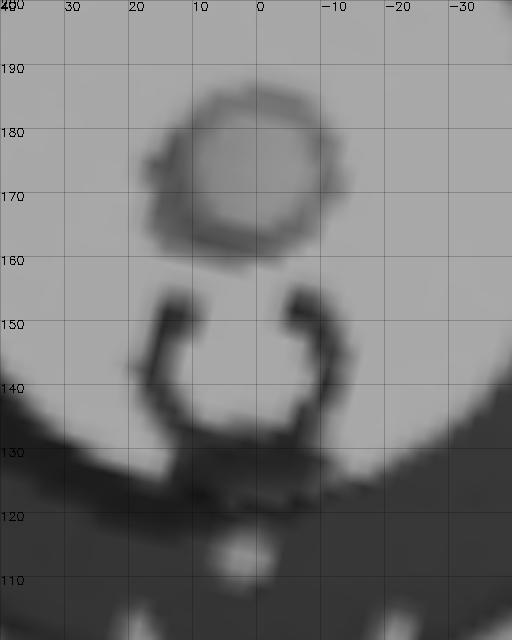

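View pics/r2_post.png

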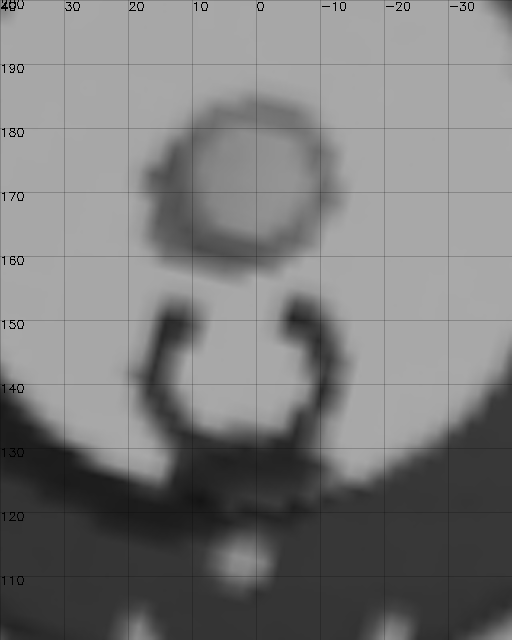

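```bash
python3 - <<'E'
from h import *
for nm in("top","scene"):
    T=load(f"pics/{nm}2.pkl"); D=T["depth"]
    p=np.array([396.3,-60.4]); a=np.radians(14.7); d=np.array([np.cos(a),np.sin(a)]); n=np.array([-d[1],d[0]])
    C=-T["R"].T@T["t"]
    def zat(s,q,z):
        P=p+s*d+q*n; u,v=proj(T,[[*P,z]])[0]; iu,iv=int(round(u)),int(round(v)); dep=D[iv,iu]
        X=T["R"].T@(np.linalg.inv(T["intrinsics"])@[iu,iv,1]*dep-T["t"]); return X.round(1).tolist()
    print(nm,"head shank",[zat(s,-1.2 if nm=="top" else 2,86) for s in (60,65,70,75,80,85,88)])
    print("  bar",[zat(86,q,86) for q in (12,6,-8,-14)])
    print("  plate",[zat(s,q,60) for s,q in ((160,25),(160,-25),(195,0),(150,30),(172,-32))])
    print("  posttop",zat(172,0.4,83),"cliptop",zat(127,2,66),zat(128,4,66))
E
```

```text
top head shank [[453.5, -45.6, 86.2], [460.5, -45.5, 84.2], [465.2, -43.1, 83.3], [469.9, -42.9, 86.1], [474.5, -40.5, 87.9], [479.3, -40.5, 82.8], [481.6, -40.4, 85.4]]
  bar [[476.6, -26.3, 84.7], [479.1, -33.3, 84.7], [481.7, -47.4, 87.8], [484.2, -52.2, 86.2]]
  plate [[544.2, 4.2, 62.7], [557.5, -44.4, 60.8], [584.2, -12.1, 58.9], [534.5, 6.5, 60.7], [570.0, -46.7, 59.3]]
  posttop [562.1, -17.5, 83.9] cliptop [517.7, -25.6, 65.8] [520.1, -23.1, 66.6]
scene head shank [[453.5, -41.7, 85.9], [459.7, -42.6, 85.6], [464.9, -41.3, 84.1], [467.0, -39.3, 85.1], [472.8, -39.1, 86.3], [477.2, -35.8, 87.4], [479.5, -34.5, 87.4]]
  bar [[476.2, -28.1, 83.6], [479.0, -33.8, 84.3], [482.2, -46.6, 85.8], [482.9, -54.2, 85.9]]
  plate [[543.7, 4.3, 59.6], [557.2, -44.1, 61.0], [583.8, -11.6, 58.9], [533.7, 5.9, 58.4], [570.9, -46.0, 60.4]]
  posttop [563.3, -15.6, 82.5] cliptop [520.0, -26.3, 65.6] [517.6, -21.7, 67.5]
```

```bash

python3 -m jog '[{"hand":10,"dx":-6.1,"dy":0,"dz":6,"rx":0,"ry":0,"rz":0.026},{"hand":10,"dx":0,"dy":0,"dz":8,"rx":0,"ry":0,"rz":0},{"hand":10,"dx":0,"dy":0,"dz":2,"rx":0,"ry":0,"rz":0},{"hand":10,"dx":0,"dy":0,"dz":0,"rx":0,"ry":0,"rz":0},{"hand":10,"dx":0,"dy":0,"dz":0,"rx":0,"ry":0,"rz":0}]'
python3 go.py 394 -54.5 68 13.2;python3 -m jog '[{"hand":10,"dx":0,"dy":0,"dz":0,"rx":0,"ry":0,"rz":0}]'; python3 go.py
```

```text
clock: 5.97
position: [395.7, -54.7, 68.3]
ee_rot: [0.784, -0.621, 0.0, 0.0]
contact_force: [0.2, -0.4, -0.8]
gripper_width: 20.5
t 5.97 p [395.7 -54.7  68.3] forkdir deg 13.19 tilt [ 1.e-04 -1.e-04 -1.e+00] F [ 0.2 -0.4 -0.8] M [-0.01  0.09  0.01] w 20.5 q [ 0.27  0.22 -0.74  0.   -0.61  1.53]
  delta tool [-0.54  1.64  0.28] len 1.7
  rz -0.0002
clock: 6.05
position: [395.9, -54.5, 68.4]
ee_rot: [0.784, -0.621, 0.0, -0.0]
contact_force: [-0.4, 0.1, -1.3]
gripper_width: 20.9
t 6.05 p [395.9 -54.5  68.4] forkdir deg 13.18 tilt [ 6.e-04  0.e+00 -1.e+00] F [-0.4  0.1 -1.3] M [-0.02  0.02  0.03] w 20.9 q [ 0.27  0.22 -0.74  0.   -0.61  1.53]
```

```bash

python3 -m jog '[{"hand":10,"dx":0,"dy":-6,"dz":0,"rx":0,"ry":0,"rz":0},{"hand":10,"dx":0,"dy":-8,"dz":0,"rx":0,"ry":0,"rz":0},{"hand":10,"dx":0,"dy":-6,"dz":0,"rx":0,"ry":0,"rz":0},{"hand":10,"dx":0,"dy":-2,"dz":0,"rx":0,"ry":0,"rz":0},{"hand":10,"dx":0,"dy":0,"dz":0,"rx":0,"ry":0,"rz":0}]'
python3 go.py
python3 - <<'E'
from bench import arm
import cv2,pickle
for n in ("top","scene"):
    d=arm.get_image(n); pickle.dump(d,open(f"pics/{n}3.pkl","wb")); b=cv2.cvtColor(d["img"],cv2.COLOR_RGB2BGR)
    c=b[165:245,280:360] if n=="top" else b[175:245,285:355]
    cv2.imwrite(f"pics/{n}3.png",cv2.resize(c,None,fx=7,fy=7,interpolation=cv2.INTER_CUBIC))
E
```

```text
clock: 6.47
position: [418.0, -49.1, 68.2]
ee_rot: [0.784, -0.621, 0.0, -0.0]
contact_force: [0.1, 0.4, -1.5]
gripper_width: 20.7
t 6.47 p [418.  -49.1  68.2] forkdir deg 13.2 tilt [ 6.e-04  1.e-04 -1.e+00] F [ 0.1  0.4 -1.5] M [-0.01  0.07 -0.01] w 20.7 q [ 0.27  0.25 -0.69  0.   -0.63  1.53]
```

View pics/top3.png

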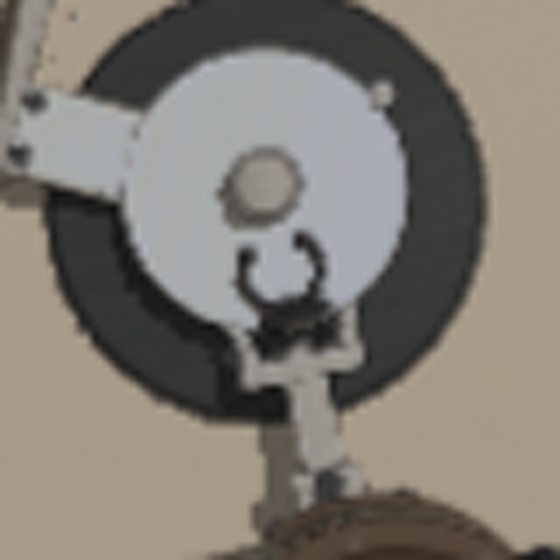

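View pics/scene3.png

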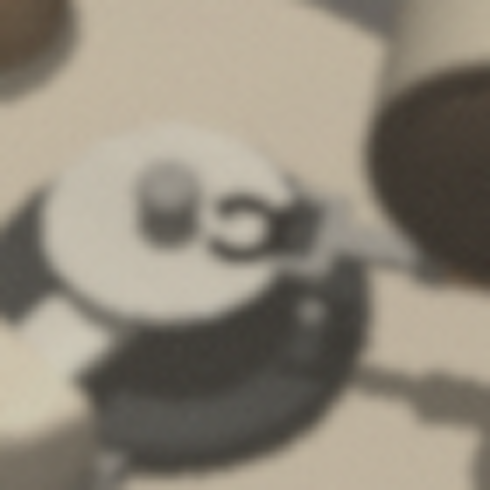

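```bash
cat > f.py <<'E'
from bench import arm
import numpy as np
from scipy.spatial.transform import Rotation as Ro
s=arm.read_state(); M=Ro.from_quat(s["ee_rot"]).as_matrix(); d=-M[:,1]; F=s["contact_force"]
p=s["position"]; post=np.array([563.2,-15.0])
print("t %.2f along %.1f Ffork %.1f Fside %.1f Fz %.1f z %.1f w %.1f"%(s["clock"],(p[:2]-[418,-49.1])@d[:2],-F@d,F@M[:,0],F[2],p[2],s["gripper_width"]), "M",np.round(s["wrist_torque"],2), p.round(1))
E
python3 f.py
python3 -m jog '[{"hand":10,"dx":0,"dy":-2,"dz":0,"rx":0,"ry":0,"rz":0},{"hand":10,"dx":0,"dy":-2,"dz":0,"rx":0,"ry":0,"rz":0},{"hand":10,"dx":0,"dy":-2,"dz":0,"rx":0,"ry":0,"rz":0},{"hand":10,"dx":0,"dy":-2,"dz":0,"rx":0,"ry":0,"rz":0},{"hand":10,"dx":0,"dy":-2,"dz":0,"rx":0,"ry":0,"rz":0}]' >/dev/null; python3 f.py
python3 -m jog '[{"hand":10,"dx":0,"dy":-2,"dz":0,"rx":0,"ry":0,"rz":0},{"hand":10,"dx":0,"dy":-2,"dz":0,"rx":0,"ry":0,"rz":0},{"hand":10,"dx":0,"dy":-1,"dz":0,"rx":0,"ry":0,"rz":0},{"hand":10,"dx":0,"dy":0,"dz":0,"rx":0,"ry":0,"rz":0}]' >/dev/null; python3 f.py
python3 - <<'E'
from bench import arm
import cv2,pickle
for n in ("top","scene"):
    d=arm.get_image(n); pickle.dump(d,open(f"pics/{n}4.pkl","wb")); b=cv2.cvtColor(d["img"],cv2.COLOR_RGB2BGR)
    c=b[165:245,280:360] if n=="top" else b[175:245,285:355]
    cv2.imwrite(f"pics/{n}4.png",cv2.resize(c,None,fx=7,fy=7,interpolation=cv2.INTER_CUBIC))
E
```

```text
t 6.57 along -1.2 Ffork -0.5 Fside -0.4 Fz -1.6 z 68.0 w 20.6 M [-0.02  0.03  0.02] [416.8 -49.3  68. ]
t 6.98 along 9.2 Ffork 0.3 Fside 0.3 Fz -2.1 z 68.2 w 20.9 M [-0.02 -0.    0.01] [427.  -47.   68.2]
t 7.32 along 14.3 Ffork -1.0 Fside -1.3 Fz -0.8 z 68.1 w 20.6 M [-0.03 -0.01 -0.01] [431.9 -45.8  68.1]
```

View pics/top4.png

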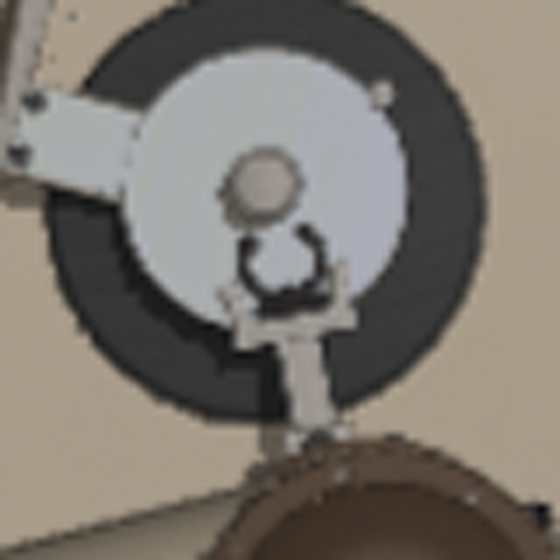

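View pics/scene4.png

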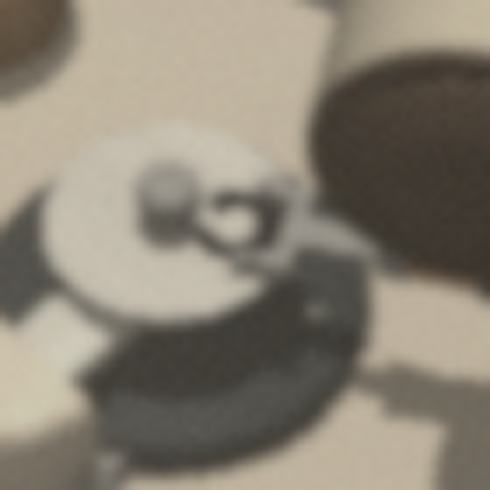

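```bash

python3 -m jog '[{"hand":10,"dx":0,"dy":-1.5,"dz":0,"rx":0,"ry":0,"rz":0},{"hand":10,"dx":0,"dy":-1.5,"dz":0,"rx":0,"ry":0,"rz":0},{"hand":10,"dx":0,"dy":-1,"dz":0,"rx":0,"ry":0,"rz":0},{"hand":10,"dx":0,"dy":-1,"dz":0,"rx":0,"ry":0,"rz":0}]' >/dev/null; python3 f.py
python3 -m jog '[{"hand":10,"dx":0,"dy":-1,"dz":0,"rx":0,"ry":0,"rz":0},{"hand":10,"dx":0,"dy":-1,"dz":0,"rx":0,"ry":0,"rz":0}]' >/dev/null; python3 f.py
python3 -m jog '[{"hand":10,"dx":0,"dy":-1,"dz":0,"rx":0,"ry":0,"rz":0},{"hand":10,"dx":0,"dy":-1,"dz":0,"rx":0,"ry":0,"rz":0}]' >/dev/null; python3 f.py
python3 -m jog '[{"hand":10,"dx":0,"dy":-1,"dz":0,"rx":0,"ry":0,"rz":0},{"hand":10,"dx":0,"dy":0,"dz":0,"rx":0,"ry":0,"rz":0}]' >/dev/null; python3 f.py
```

```text
t 7.75 along 19.1 Ffork -0.4 Fside -0.2 Fz -1.7 z 68.1 w 20.9 M [-0.01  0.09  0.03] [436.6 -44.8  68.1]
t 7.92 along 21.0 Ffork -0.2 Fside 0.3 Fz -1.3 z 68.1 w 20.9 M [-0.01  0.08  0.  ] [438.5 -44.3  68.1]
t 8.08 along 23.0 Ffork 0.2 Fside 0.3 Fz -0.1 z 68.1 w 20.6 M [-0.04  0.12 -0.03] [440.4 -43.8  68.1]
t 8.25 along 24.2 Ffork 0.9 Fside 0.1 Fz -1.7 z 68.2 w 20.6 M [-0.03  0.06  0.03] [441.6 -43.6  68.2]
```

```bash

python3 -m jog '[{"hand":10,"dx":0,"dy":-1,"dz":0,"rx":0,"ry":0,"rz":0},{"hand":10,"dx":0,"dy":0,"dz":0,"rx":0,"ry":0,"rz":0}]' >/dev/null; python3 f.py
python3 -m jog '[{"hand":10,"dx":0,"dy":-1,"dz":0,"rx":0,"ry":0,"rz":0},{"hand":10,"dx":0,"dy":0,"dz":0,"rx":0,"ry":0,"rz":0}]' >/dev/null; python3 f.py
python3 -m jog '[{"hand":10,"dx":0,"dy":-1,"dz":0,"rx":0,"ry":0,"rz":0},{"hand":10,"dx":0,"dy":0,"dz":0,"rx":0,"ry":0,"rz":0}]' >/dev/null; python3 f.py
```

```text
t 8.42 along 25.0 Ffork -0.0 Fside -0.7 Fz -1.0 z 68.1 w 20.6 M [-0.02  0.12 -0.01] [442.3 -43.4  68.1]
t 8.58 along 25.5 Ffork 0.9 Fside -0.3 Fz 0.1 z 68.0 w 21.0 M [ 0.01  0.38 -0.03] [442.8 -43.3  68. ]
t 8.75 along 25.9 Ffork 2.8 Fside -0.8 Fz -1.1 z 67.8 w 20.5 M [-0.01  0.82  0.03] [443.2 -43.2  67.8]
```

```bash

for i in 1; do :; done
python3 -m jog '[{"hand":10,"dx":0,"dy":-1,"dz":0,"rx":0,"ry":0,"rz":0},{"hand":10,"dx":0,"dy":0,"dz":0,"rx":0,"ry":0,"rz":0}]' >/dev/null; python3 f.py
python3 -m jog '[{"hand":10,"dx":0,"dy":-1,"dz":0,"rx":0,"ry":0,"rz":0},{"hand":10,"dx":0,"dy":0,"dz":0,"rx":0,"ry":0,"rz":0}]' >/dev/null; python3 f.py
python3 -m jog '[{"hand":10,"dx":0,"dy":-1,"dz":0,"rx":0,"ry":0,"rz":0},{"hand":10,"dx":0,"dy":0,"dz":0,"rx":0,"ry":0,"rz":0}]' >/dev/null; python3 f.py
```

```text
t 8.92 along 26.4 Ffork 5.0 Fside -0.3 Fz -0.1 z 67.7 w 20.7 M [-0.08  1.35  0.1 ] [443.7 -43.1  67.7]
t 9.08 along 26.9 Ffork 6.0 Fside -0.5 Fz -0.6 z 67.6 w 20.7 M [-0.16  1.61  0.09] [444.2 -43.   67.6]
t 9.25 along 27.4 Ffork 5.8 Fside -1.3 Fz -0.8 z 67.4 w 21.0 M [-0.21  1.76  0.1 ] [444.6 -42.9  67.4]
```

```bash
python3 go.py
python3 -m jog '[{"hand":10,"dx":0,"dy":-1,"dz":0,"rx":0,"ry":0,"rz":0},{"hand":10,"dx":0,"dy":0,"dz":0,"rx":0,"ry":0,"rz":0}]' >/dev/null; python3 f.py
python3 -m jog '[{"hand":10,"dx":0,"dy":-1,"dz":0,"rx":0,"ry":0,"rz":0},{"hand":10,"dx":0,"dy":0,"dz":0,"rx":0,"ry":0,"rz":0}]' >/dev/null; python3 f.py; python3 go.py
```

```text
t 9.25 p [444.6 -42.9  67.4] forkdir deg 13.15 tilt [-0.0056 -0.001  -1.    ] F [-5.9 -0.1 -0.8] M [-0.21  1.76  0.1 ] w 21.0 q [ 0.27  0.29 -0.63 -0.   -0.65  1.53]
t 9.42 along 27.7 Ffork 6.5 Fside -0.3 Fz 0.2 z 67.3 w 20.7 M [-0.24  2.06  0.11] [444.9 -42.9  67.3]
t 9.58 along 28.4 Ffork 7.1 Fside -0.7 Fz 0.7 z 67.2 w 21.0 M [-0.24  2.06  0.09] [445.7 -42.7  67.2]
t 9.58 p [445.7 -42.7  67.2] forkdir deg 13.13 tilt [-0.0074 -0.0014 -1.    ] F [-7.1 -0.9  0.7] M [-0.24  2.06  0.09] w 21.0 q [ 0.27  0.3  -0.62 -0.   -0.66  1.53]
```

```bash

python3 -m jog '[{"hand":10,"dx":0,"dy":-0.5,"dz":-0.5,"rx":0,"ry":0,"rz":0},{"hand":10,"dx":0,"dy":-0.5,"dz":-0.5,"rx":0,"ry":0,"rz":0},{"hand":10,"dx":0,"dy":0,"dz":0,"rx":0,"ry":0,"rz":0}]' >/dev/null; python3 f.py
python3 -m jog '[{"hand":10,"dx":0,"dy":-1,"dz":0,"rx":0,"ry":0,"rz":0},{"hand":10,"dx":0,"dy":0,"dz":0,"rx":0,"ry":0,"rz":0}]' >/dev/null; python3 f.py
python3 -m jog '[{"hand":10,"dx":0,"dy":-1,"dz":0,"rx":0,"ry":0,"rz":0},{"hand":10,"dx":0,"dy":0,"dz":0,"rx":0,"ry":0,"rz":0}]' >/dev/null; python3 f.py
```

```text
t 9.83 along 28.9 Ffork 7.1 Fside -0.8 Fz -1.0 z 68.0 w 20.9 M [-0.21  2.19  0.1 ] [446.2 -42.5  68. ]
t 10.00 along 29.1 Ffork 9.1 Fside -1.0 Fz 0.6 z 67.7 w 20.6 M [-0.29  2.5   0.13] [446.4 -42.5  67.7]
t 10.17 along 30.7 Ffork 7.0 Fside -0.6 Fz -0.8 z 67.9 w 20.8 M [-0.26  2.1   0.07] [447.9 -42.2  67.9]
```

```bash

python3 -m jog '[{"hand":10,"dx":0,"dy":-0.8,"dz":0,"rx":0,"ry":0,"rz":0},{"hand":10,"dx":0,"dy":0,"dz":0,"rx":0,"ry":0,"rz":0}]' >/dev/null; python3 f.py
python3 -m jog '[{"hand":10,"dx":0,"dy":-0.8,"dz":0,"rx":0,"ry":0,"rz":0},{"hand":10,"dx":0,"dy":0,"dz":0,"rx":0,"ry":0,"rz":0}]' >/dev/null; python3 f.py
```

```text
t 10.33 along 32.5 Ffork 4.9 Fside -0.4 Fz -0.4 z 68.1 w 20.5 M [-0.17  1.5   0.11] [449.7 -41.7  68.1]
t 10.50 along 38.3 Ffork -0.3 Fside 0.0 Fz -0.9 z 69.5 w 20.5 M [ 0.02 -0.01  0.03] [455.3 -40.5  69.5]
```

```bash

python3 -m jog '[{"hand":10,"dx":0,"dy":-0.8,"dz":0,"rx":0,"ry":0,"rz":0},{"hand":10,"dx":0,"dy":0,"dz":0,"rx":0,"ry":0,"rz":0}]' >/dev/null; python3 f.py; python3 go.py
```

```text
t 10.67 along 39.3 Ffork -0.4 Fside 0.3 Fz -1.0 z 69.8 w 20.7 M [0.01 0.04 0.02] [456.3 -40.1  69.8]
t 10.67 p [456.3 -40.1  69.8] forkdir deg 13.21 tilt [ 3.7e-03  7.0e-04 -1.0e+00] F [ 0.4 -0.2 -1. ] M [0.01 0.04 0.02] w 20.7 q [ 0.27  0.3  -0.61  0.   -0.66  1.53]
```

```bash

python3 -m jog '[{"hand":10,"dx":0,"dy":0,"dz":0.7,"rx":0,"ry":0,"rz":0},{"hand":10,"dx":0,"dy":0,"dz":0.7,"rx":0,"ry":0,"rz":0},{"hand":10,"dx":0,"dy":0,"dz":0,"rx":0,"ry":0,"rz":0}]' >/dev/null; python3 f.py
python3 - <<'E'
from bench import arm
import cv2,pickle
for n in ("top","scene"):
    d=arm.get_image(n); pickle.dump(d,open(f"pics/{n}5.pkl","wb")); b=cv2.cvtColor(d["img"],cv2.COLOR_RGB2BGR)
    c=b[165:245,280:360] if n=="top" else b[175:245,285:355]
    cv2.imwrite(f"pics/{n}5.png",cv2.resize(c,None,fx=7,fy=7,interpolation=cv2.INTER_CUBIC))
E
```

```text
t 10.92 along 37.6 Ffork 0.3 Fside 0.1 Fz -0.7 z 67.7 w 20.8 M [-0.    0.07 -0.02] [454.6 -40.5  67.7]
```

View pics/top5.png

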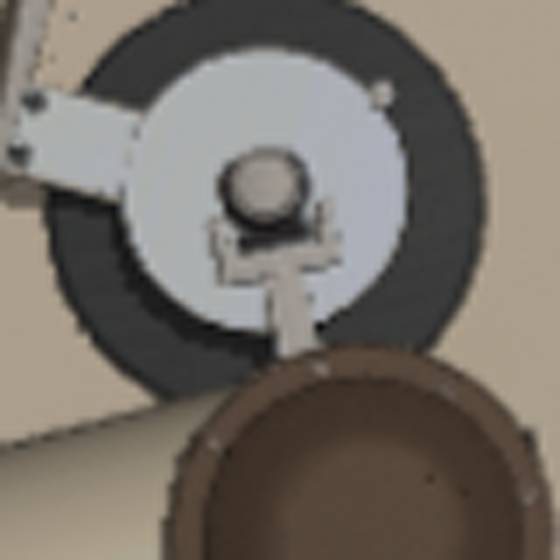

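View pics/scene5.png

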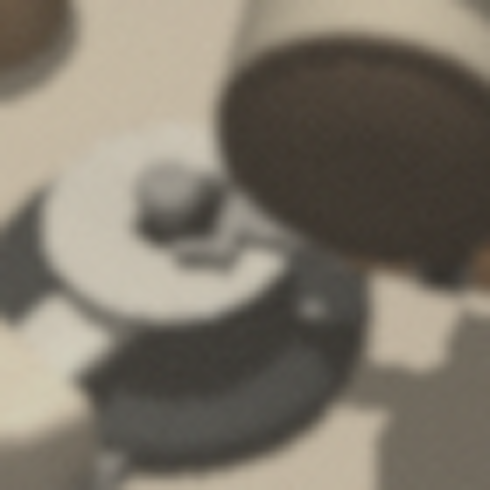

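```bash

python3 -m jog '[{"hand":10,"dx":0,"dy":-0.7,"dz":0,"rx":0,"ry":0,"rz":0},{"hand":10,"dx":0,"dy":0,"dz":0,"rx":0,"ry":0,"rz":0}]' >/dev/null; python3 f.py
python3 -m jog '[{"hand":10,"dx":0,"dy":-0.7,"dz":0,"rx":0,"ry":0,"rz":0},{"hand":10,"dx":0,"dy":0,"dz":0,"rx":0,"ry":0,"rz":0}]' >/dev/null; python3 f.py
```

```text
t 11.18 along 38.3 Ffork -0.1 Fside 0.9 Fz -0.7 z 67.8 w 21.0 M [0.06 0.03 0.02] [455.3 -40.4  67.8]
t 11.35 along 38.9 Ffork -1.0 Fside -0.4 Fz -0.7 z 67.8 w 20.8 M [-0.05  0.01  0.01] [455.9 -40.2  67.8]
```

```bash

python3 -m jog '[{"hand":10,"dx":0,"dy":-0.7,"dz":0,"rx":0,"ry":0,"rz":0},{"hand":10,"dx":0,"dy":0,"dz":0,"rx":0,"ry":0,"rz":0}]' >/dev/null; python3 f.py
```

```text
t 11.52 along 39.6 Ffork -0.1 Fside 1.7 Fz -1.9 z 67.8 w 20.7 M [ 0.01  0.04 -0.01] [456.6 -40.1  67.8]
```

```bash

python3 -m jog '[{"hand":10,"dx":0,"dy":-0.7,"dz":0,"rx":0,"ry":0,"rz":0},{"hand":10,"dx":0,"dy":0,"dz":0,"rx":0,"ry":0,"rz":0}]' >/dev/null; python3 f.py
```

```text
t 11.68 along 40.0 Ffork 0.5 Fside -0.1 Fz -1.1 z 67.7 w 20.7 M [-0.06  0.09  0.03] [457.  -40.   67.7]
```

```bash

python3 -m jog '[{"hand":10,"dx":0,"dy":-0.7,"dz":0,"rx":0,"ry":0,"rz":0},{"hand":10,"dx":0,"dy":0,"dz":0,"rx":0,"ry":0,"rz":0}]' >/dev/null; python3 f.py
```

```text
t 11.85 along 40.2 Ffork 2.0 Fside -0.3 Fz -0.1 z 67.6 w 20.5 M [-0.08  0.43  0.04] [457.2 -39.9  67.6]
```

```bash

python3 -m jog '[{"hand":10,"dx":0,"dy":-0.7,"dz":0,"rx":0,"ry":0,"rz":0},{"hand":10,"dx":0,"dy":0,"dz":0,"rx":0,"ry":0,"rz":0}]' >/dev/null; python3 f.py
```

```text
t 12.02 along 40.4 Ffork 2.7 Fside -0.2 Fz -0.4 z 67.4 w 20.5 M [-0.14  0.83  0.04] [457.3 -39.9  67.4]
```

```bash

python3 -m jog '[{"hand":10,"dx":0,"dy":-0.6,"dz":-0.4,"rx":0,"ry":0,"rz":0},{"hand":10,"dx":0,"dy":-0.6,"dz":-0.3,"rx":0,"ry":0,"rz":0},{"hand":10,"dx":0,"dy":0,"dz":0,"rx":0,"ry":0,"rz":0}]' >/dev/null; python3 f.py
python3 -m jog '[{"hand":10,"dx":0,"dy":-0.5,"dz":-0.2,"rx":0,"ry":0,"rz":0},{"hand":10,"dx":0,"dy":-0.5,"dz":-0.1,"rx":0,"ry":0,"rz":0},{"hand":10,"dx":0,"dy":0,"dz":0,"rx":0,"ry":0,"rz":0}]' >/dev/null; python3 f.py
```

```text
t 12.27 along 40.6 Ffork 5.7 Fside 0.1 Fz 0.1 z 67.8 w 20.8 M [-0.26  1.51  0.11] [457.5 -39.8  67.8]
t 12.52 along 40.7 Ffork 5.9 Fside 0.1 Fz -0.4 z 67.9 w 20.7 M [-0.28  1.87  0.04] [457.6 -39.8  67.9]
```

```bash

python3 -m jog '[{"hand":10,"dx":0,"dy":-0.5,"dz":-0.1,"rx":0,"ry":0,"rz":0},{"hand":10,"dx":0,"dy":-0.5,"dz":-0.1,"rx":0,"ry":0,"rz":0},{"hand":10,"dx":0,"dy":0,"dz":0,"rx":0,"ry":0,"rz":0}]' >/dev/null; python3 f.py; python3 go.py
```

```text
t 12.77 along 40.8 Ffork 7.4 Fside 0.3 Fz 1.3 z 67.9 w 20.3 M [-0.29  2.22  0.12] [457.7 -39.8  67.9]
t 12.77 p [457.7 -39.8  67.9] forkdir deg 13.12 tilt [-0.0086 -0.0015 -1.    ] F [-7.2 -2.   1.3] M [-0.29  2.22  0.12] w 20.3 q [ 0.27  0.31 -0.59 -0.   -0.67  1.53]
```

```bash

python3 -m jog '[{"hand":10,"dx":0,"dy":-0.6,"dz":-0.1,"rx":0,"ry":0,"rz":0},{"hand":10,"dx":0,"dy":-0.6,"dz":-0.1,"rx":0,"ry":0,"rz":0},{"hand":10,"dx":0,"dy":0,"dz":0,"rx":0,"ry":0,"rz":0}]' >/dev/null; python3 f.py
python3 -m jog '[{"hand":10,"dx":0,"dy":-0.6,"dz":-0.1,"rx":0,"ry":0,"rz":0},{"hand":10,"dx":0,"dy":-0.6,"dz":-0.1,"rx":0,"ry":0,"rz":0},{"hand":10,"dx":0,"dy":0,"dz":0,"rx":0,"ry":0,"rz":0}]' >/dev/null; python3 f.py
```

```text
t 13.02 along 40.8 Ffork 9.2 Fside -0.3 Fz 2.0 z 67.8 w 20.4 M [-0.36  2.64  0.05] [457.7 -39.8  67.8]
t 13.27 along 40.9 Ffork 11.0 Fside -1.1 Fz 2.7 z 67.8 w 20.4 M [-0.41  3.14  0.09] [457.8 -39.8  67.8]
```

```bash

python3 -m jog '[{"hand":10,"dx":0,"dy":-0.5,"dz":-0.1,"rx":0,"ry":0,"rz":0},{"hand":10,"dx":0,"dy":0,"dz":0,"rx":0,"ry":0,"rz":0},{"hand":10,"dx":0,"dy":0,"dz":0,"rx":0,"ry":0,"rz":0}]' >/dev/null; python3 f.py
```

```text
t 13.52 along 40.9 Ffork 12.3 Fside -1.1 Fz 2.7 z 67.8 w 20.6 M [-0.45  3.24  0.12] [457.9 -39.8  67.8]
```

```bash

python3 -m jog '[{"hand":10,"dx":0,"dy":-0.3,"dz":0,"rx":0,"ry":0,"rz":0},{"hand":10,"dx":0,"dy":0,"dz":0,"rx":0,"ry":0,"rz":0},{"hand":10,"dx":0,"dy":0,"dz":0,"rx":0,"ry":0,"rz":0},{"hand":10,"dx":0,"dy":0,"dz":0,"rx":0,"ry":0,"rz":0},{"hand":10,"dx":0,"dy":0,"dz":0,"rx":0,"ry":0,"rz":0}]' >/dev/null; python3 f.py
python3 -m jog '[{"hand":10,"dx":0,"dy":0,"dz":0,"rx":0,"ry":0,"rz":0},{"hand":10,"dx":0,"dy":0,"dz":0,"rx":0,"ry":0,"rz":0},{"hand":10,"dx":0,"dy":0,"dz":0,"rx":0,"ry":0,"rz":0},{"hand":10,"dx":0,"dy":0,"dz":0,"rx":0,"ry":0,"rz":0},{"hand":10,"dx":0,"dy":0,"dz":0,"rx":0,"ry":0,"rz":0}]' >/dev/null; python3 f.py
python3 -m jog '[{"hand":10,"dx":0,"dy":0,"dz":0,"rx":0,"ry":0,"rz":0},{"hand":10,"dx":0,"dy":0,"dz":0,"rx":0,"ry":0,"rz":0},{"hand":10,"dx":0,"dy":0,"dz":0,"rx":0,"ry":0,"rz":0},{"hand":10,"dx":0,"dy":0,"dz":0,"rx":0,"ry":0,"rz":0},{"hand":10,"dx":0,"dy":0,"dz":0,"rx":0,"ry":0,"rz":0}]' >/dev/null; python3 f.py
```

```text
t 13.93 along 41.0 Ffork 12.6 Fside -0.0 Fz 3.5 z 67.7 w 20.5 M [-0.52  3.35  0.12] [457.9 -39.8  67.7]
t 14.35 along 41.0 Ffork 12.8 Fside -1.4 Fz 3.0 z 67.7 w 20.7 M [-0.45  3.35  0.11] [457.9 -39.8  67.7]
t 14.77 along 41.0 Ffork 12.3 Fside -1.1 Fz 3.7 z 67.7 w 20.9 M [-0.45  3.38  0.11] [457.9 -39.8  67.7]
```

```bash

python3 -m jog '[{"hand":10,"dx":0,"dy":2,"dz":0,"rx":0,"ry":0,"rz":0},{"hand":10,"dx":0,"dy":3,"dz":0,"rx":0,"ry":0,"rz":0},{"hand":10,"dx":0,"dy":5,"dz":0,"rx":0,"ry":0,"rz":0},{"hand":10,"dx":0,"dy":8,"dz":0,"rx":0,"ry":0,"rz":0},{"hand":10,"dx":0,"dy":10,"dz":0,"rx":0,"ry":0,"rz":0}]' >/dev/null; python3 f.py
python3 -m jog '[{"hand":10,"dx":0,"dy":12,"dz":0,"rx":0,"ry":0,"rz":0},{"hand":10,"dx":0,"dy":14,"dz":0,"rx":0,"ry":0,"rz":0},{"hand":10,"dx":0,"dy":10,"dz":0,"rx":0,"ry":0,"rz":0},{"hand":10,"dx":0,"dy":2,"dz":0,"rx":0,"ry":0,"rz":0}]' >/dev/null; python3 f.py
python3 - <<'E'
from bench import arm
import cv2,pickle
for n in ("top","scene"):
    d=arm.get_image(n); pickle.dump(d,open(f"pics/{n}6.pkl","wb")); b=cv2.cvtColor(d["img"],cv2.COLOR_RGB2BGR)
    c=b[150:250,250:360] if n=="top" else b[155:255,255:365]
    cv2.imwrite(f"pics/{n}6.png",cv2.resize(c,None,fx=6,fy=6,interpolation=cv2.INTER_CUBIC))
E
```

```text
t 15.18 along 21.5 Ffork -0.1 Fside -1.1 Fz -0.3 z 70.0 w 20.7 M [-0.02  0.05 -0.04] [438.9 -44.1  70. ]
t 15.52 along -20.0 Ffork 0.9 Fside -0.1 Fz -0.8 z 69.6 w 20.8 M [-0.04  0.12 -0.03] [398.6 -53.6  69.6]
```

View pics/top6.png

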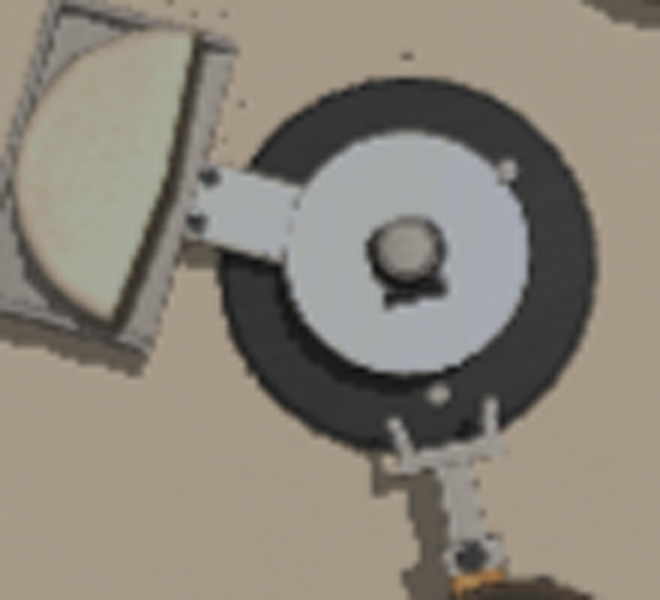

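View pics/scene6.png

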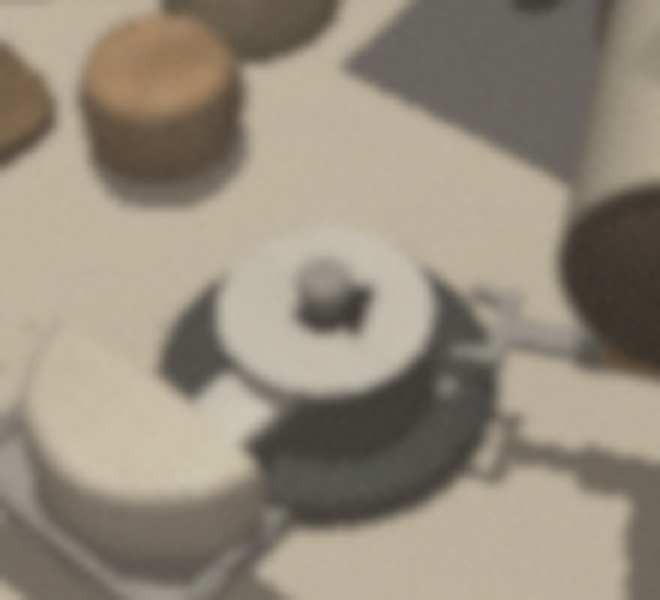

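```bash

python3 -m jog '[{"hand":10,"dx":0,"dy":0,"dz":-20,"rx":0,"ry":0,"rz":0},{"hand":10,"dx":0,"dy":0,"dz":-35,"rx":0,"ry":0,"rz":0},{"hand":10,"dx":20,"dy":2,"dz":-8,"rx":0,"ry":0,"rz":0},{"hand":10,"dx":30,"dy":3,"dz":0,"rx":0,"ry":0,"rz":0},{"hand":10,"dx":32,"dy":3,"dz":0,"rx":0,"ry":0,"rz":0}]' >/dev/null
python3 -m jog '[{"hand":10,"dx":32,"dy":3,"dz":0,"rx":0,"ry":0,"rz":0},{"hand":10,"dx":32,"dy":3,"dz":0,"rx":0,"ry":0,"rz":0},{"hand":10,"dx":20,"dy":-5,"dz":0,"rx":0,"ry":0,"rz":0.1},{"hand":10,"dx":0,"dy":-20,"dz":0,"rx":0,"ry":0,"rz":0.1},{"hand":10,"dx":0,"dy":-20,"dz":0,"rx":0,"ry":0,"rz":0.1}]' >/dev/null
python3 -m jog '[{"hand":10,"dx":0,"dy":-15,"dz":0,"rx":0,"ry":0,"rz":0.1},{"hand":10,"dx":0,"dy":-15,"dz":0,"rx":0,"ry":0,"rz":0.1},{"hand":10,"dx":0,"dy":0,"dz":0,"rx":0,"ry":0,"rz":0}]' >/dev/null
python3 go.py 508.9 -228.1 50 -16.28
```

```text
t 16.7 p [ 503.  -217.9  132.4] forkdir deg -15.55 tilt [ 0.0031 -0.0013 -1.    ] F [-0.2 -0.5 -0.5] M [-0.02 -0.    0.02] w 20.6 q [-0.11  0.35 -0.32  0.   -0.9   1.41]
  delta tool [ 8.15 -8.17 82.42] len 83.2
  rz 0.0127
```

```bash

python3 -m jog '[{"hand":10,"dx":8.1,"dy":-8.1,"dz":20,"rx":0,"ry":0,"rz":0.013},{"hand":10,"dx":0,"dy":0,"dz":35,"rx":0,"ry":0,"rz":0},{"hand":10,"dx":0,"dy":0,"dz":30,"rx":0,"ry":0,"rz":0},{"hand":10,"dx":0,"dy":0,"dz":15,"rx":0,"ry":0,"rz":0},{"hand":10,"dx":0,"dy":0,"dz":0,"rx":0,"ry":0,"rz":0}]' >/dev/null
python3 -m jog '[{"hand":10,"dx":0,"dy":0,"dz":0,"rx":0,"ry":0,"rz":0},{"hand":10,"dx":0,"dy":0,"dz":0,"rx":0,"ry":0,"rz":0}]' >/dev/null
python3 go.py 508.9 -228.1 8.7 -16.28
python3 - <<'E'
from bench import arm
import cv2,pickle
for n in ("scene",):
    d=arm.get_image(n); pickle.dump(d,open(f"pics/{n}7.pkl","wb")); b=cv2.cvtColor(d["img"],cv2.COLOR_RGB2BGR)
    c=b[90:240,260:430]
    cv2.imwrite(f"pics/{n}7.png",cv2.resize(c,None,fx=4,fy=4,interpolation=cv2.INTER_CUBIC))
E
```

```text
t 17.28 p [ 506.1 -227.5   33.7] forkdir deg -16.12 tilt [ 2.6e-03 -9.0e-04 -1.0e+00] F [-0.8 -0.1 -0.7] M [-0.02  0.    0.08] w 20.7 q [-0.13  0.49 -0.4   0.   -0.68  1.42]
  delta tool [-0.2  -2.81 25.02] len 25.2
  rz 0.0027
```

View pics/scene7.png

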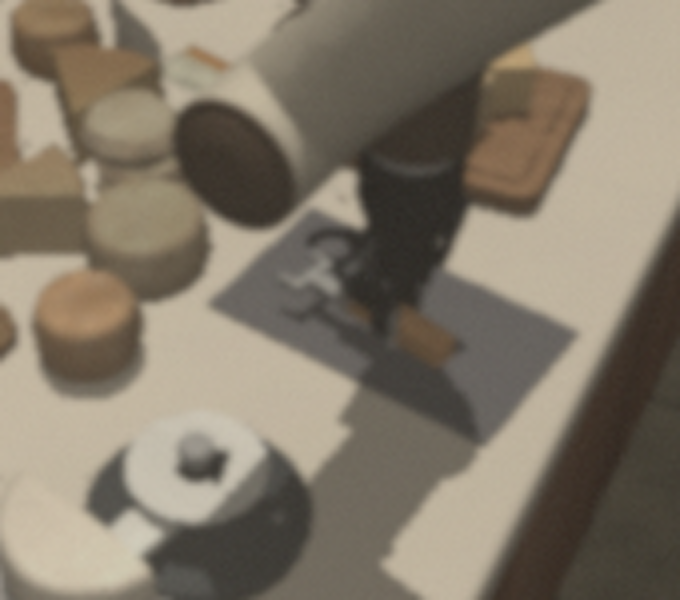

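```bash

python3 -m jog '[{"hand":10,"dx":-0.2,"dy":-2.5,"dz":10,"rx":0,"ry":0,"rz":0},{"hand":10,"dx":0,"dy":0,"dz":8,"rx":0,"ry":0,"rz":0},{"hand":10,"dx":0,"dy":0,"dz":4,"rx":0,"ry":0,"rz":0},{"hand":10,"dx":0,"dy":0,"dz":0,"rx":0,"ry":0,"rz":0},{"hand":10,"dx":0,"dy":0,"dz":0,"rx":0,"ry":0,"rz":0}]' >/dev/null
python3 go.py 508.9 -228.1 8.7 -16.28
python3 -m jog '[{"hand":10,"dx":0,"dy":0,"dz":1,"rx":0,"ry":0,"rz":0},{"hand":10,"dx":0,"dy":0,"dz":0,"rx":0,"ry":0,"rz":0}]' >/dev/null; python3 go.py
python3 -m jog '[{"hand":10,"dx":0,"dy":0,"dz":1,"rx":0,"ry":0,"rz":0},{"hand":10,"dx":0,"dy":0,"dz":0,"rx":0,"ry":0,"rz":0}]' >/dev/null; python3 go.py
python3 -m jog '[{"hand":10,"dx":0,"dy":0,"dz":1,"rx":0,"ry":0,"rz":0},{"hand":10,"dx":0,"dy":0,"dz":0,"rx":0,"ry":0,"rz":0}]' >/dev/null; python3 go.py
```

```text
t 17.75 p [ 507.  -227.7   10.1] forkdir deg -16.2 tilt [-9.e-04  1.e-04 -1.e+00] F [-0.7 -0.6 -0.6] M [-0.03  0.03  0.02] w 20.7 q [-0.13  0.53 -0.41  0.   -0.63  1.42]
  delta tool [-0.17 -1.93  1.4 ] len 2.4
  rz 0.0015
t 17.92 p [ 507.3 -227.7    9.5] forkdir deg -16.2 tilt [ 1.e-04 -0.e+00 -1.e+00] F [-0.3  0.3 -0.6] M [-0.06  0.03  0.04] w 20.7 q [-0.13  0.53 -0.41 -0.   -0.63  1.42]
t 18.08 p [ 507.4 -227.8    8.8] forkdir deg -16.2 tilt [ 6.e-04 -2.e-04 -1.e+00] F [ 0.6  0.9 -0.1] M [ 0.01  0.05 -0.01] w 20.7 q [-0.13  0.53 -0.41  0.   -0.63  1.42]
t 18.25 p [ 507.5 -227.8    8.7] forkdir deg -16.18 tilt [ 7.e-04 -4.e-04 -1.e+00] F [-2.5  1.3  6.4] M [ 0.36  0.59 -0.05] w 20.5 q [-0.13  0.53 -0.42  0.   -0.63  1.42]
```

Contact with the mat at about 6 N, at the same height as at pick-up. Now I open the fingers gently.

```bash

python3 -m jog '[{"hand":24,"dx":0,"dy":0,"dz":-0.5,"rx":0,"ry":0,"rz":0},{"hand":30,"dx":0,"dy":0,"dz":0,"rx":0,"ry":0,"rz":0},{"hand":50,"dx":0,"dy":0,"dz":0,"rx":0,"ry":0,"rz":0},{"hand":60,"dx":0,"dy":0,"dz":0,"rx":0,"ry":0,"rz":0},{"hand":60,"dx":0,"dy":0,"dz":0,"rx":0,"ry":0,"rz":0}]'
python3 -m jog '[{"hand":60,"dx":0,"dy":0,"dz":-8,"rx":0,"ry":0,"rz":0},{"hand":60,"dx":0,"dy":0,"dz":-20,"rx":0,"ry":0,"rz":0},{"hand":60,"dx":0,"dy":0,"dz":-35,"rx":0,"ry":0,"rz":0},{"hand":60,"dx":0,"dy":0,"dz":-38,"rx":0,"ry":0,"rz":0},{"hand":60,"dx":0,"dy":0,"dz":-38,"rx":0,"ry":0,"rz":0}]'
python3 -m jog '[{"hand":60,"dx":-20,"dy":10,"dz":-20,"rx":0,"ry":0,"rz":0},{"hand":60,"dx":-30,"dy":20,"dz":-10,"rx":0,"ry":0,"rz":0},{"hand":60,"dx":-32,"dy":19,"dz":0,"rx":0,"ry":0,"rz":0},{"hand":60,"dx":-32,"dy":19,"dz":0,"rx":0,"ry":0,"rz":0},{"hand":60,"dx":-32,"dy":19,"dz":0,"rx":0,"ry":0,"rz":0}]' >/dev/null
python3 -m jog '[{"hand":60,"dx":-32,"dy":19,"dz":0,"rx":0,"ry":0,"rz":0},{"hand":60,"dx":-32,"dy":19,"dz":0,"rx":0,"ry":0,"rz":0},{"hand":60,"dx":-32,"dy":19,"dz":0,"rx":0,"ry":0,"rz":0},{"hand":60,"dx":-32,"dy":19,"dz":0,"rx":0,"ry":0,"rz":0},{"hand":60,"dx":-32,"dy":19,"dz":0,"rx":0,"ry":0,"rz":0}]' >/dev/null
python3 -m jog '[{"hand":60,"dx":-32,"dy":19,"dz":0,"rx":0,"ry":0,"rz":0},{"hand":60,"dx":-32,"dy":19,"dz":0,"rx":0,"ry":0,"rz":0},{"hand":60,"dx":-32,"dy":19,"dz":0,"rx":0,"ry":0,"rz":0},{"hand":60,"dx":-32,"dy":19,"dz":0,"rx":0,"ry":0,"rz":0},{"hand":60,"dx":-32,"dy":19,"dz":0,"rx":0,"ry":0,"rz":0}]'
python3 -m jog '[{"hand":60,"dx":0,"dy":0,"dz":0,"rx":0,"ry":0,"rz":0},{"hand":60,"dx":0,"dy":0,"dz":0,"rx":0,"ry":0,"rz":0}]' >/dev/null
python3 go.py
python3 - <<'E'
from bench import arm
import cv2,pickle
for n in ("top","scene"):
    d=arm.get_image(n); pickle.dump(d,open(f"pics/{n}8.pkl","wb")); b=cv2.cvtColor(d["img"],cv2.COLOR_RGB2BGR)
    cv2.imwrite(f"pics/{n}8.png",b)
    c=b[135:270,240:460] if n=="top" else b[135:260,240:410]
    cv2.imwrite(f"pics/{n}8c.png",cv2.resize(c,None,fx=3.6,fy=3.6,interpolation=cv2.INTER_CUBIC))
E
```

```text
clock: 18.67
position: [507.2, -227.7, 7.8]
ee_rot: [-0.6, 0.8, 0.0, -0.0]
contact_force: [-0.4, -0.2, 1.2]
gripper_width: 59.9
clock: 19.08
position: [506.6, -227.7, 148.7]
ee_rot: [-0.6, 0.8, 0.0, -0.0]
contact_force: [1.7, -0.5, -0.3]
gripper_width: 59.8
clock: 20.33
position: [370.3, 298.7, 177.7]
ee_rot: [-0.601, 0.8, 0.0, 0.0]
contact_force: [0.7, -0.8, -0.7]
gripper_width: 59.9
t 20.5 p [370.6 298.6 177.2] forkdir deg -16.02 tilt [ 1.e-04  2.e-04 -1.e+00] F [-0.2 -1.1 -0.7] M [-0.04 -0.   -0.03] w 60.2 q [ 1.02  0.18 -0.43  0.   -0.96  0.27]
```

View pics/top8c.png

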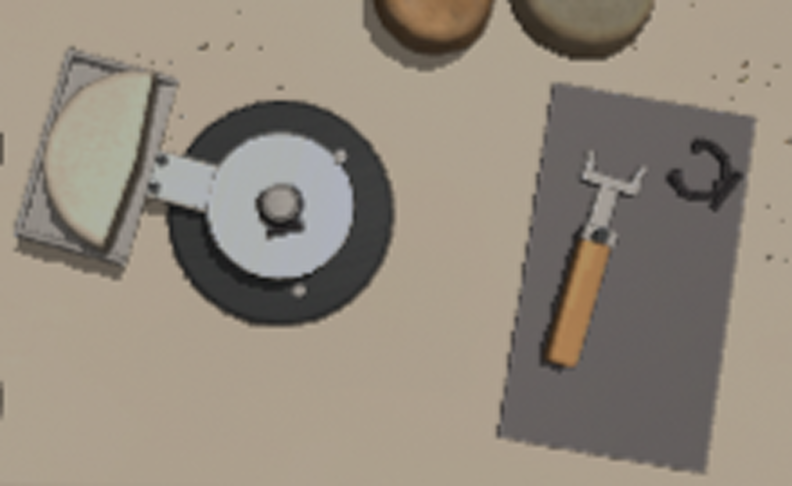

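View pics/scene8c.png

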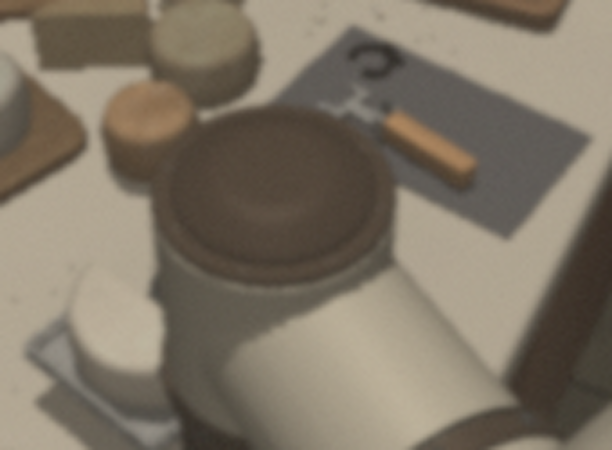

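```bash
python3 - <<'E'
from h import *
a=load("pics/top0.pkl")["img"].astype(int);b=load("pics/top8.pkl")["img"].astype(int)
d=np.abs(a-b).max(2)>40
for n,(x0,x1,y0,y1) in dict(tray=(240,285,140,215),spare=(424,450,168,198),tomme=(340,382,112,156),fork=(385,423,170,245),postclip=(295,340,180,225),drum=(190,242,222,272)).items():
    print(n,int(d[y0:y1,x0:x1].sum()))
T=load("pics/top8.pkl"); from scipy.ndimage import map_coordinates
g=cv2.cvtColor(T["img"],cv2.COLOR_RGB2GRAY)
# dark clip pixels centroid around the post
m=np.zeros(g.shape,bool); m[178:206,305:330]=g[178:206,305:330]<75
p=np.argwhere(m)[:,::-1]; print(len(p),p.min(0),p.max(0), "heel lowest",ray(T,[p[p[:,1]>=p[:,1].max()-1].mean(0)],63)[0].round(1))
E
```

```text
tray 0
spare 0
tomme 0
fork 16
postclip 158
drum 0
57 [311 188] [323 200] heel lowest [543.9 -12.9  63. ]
```

View pics/top8.png

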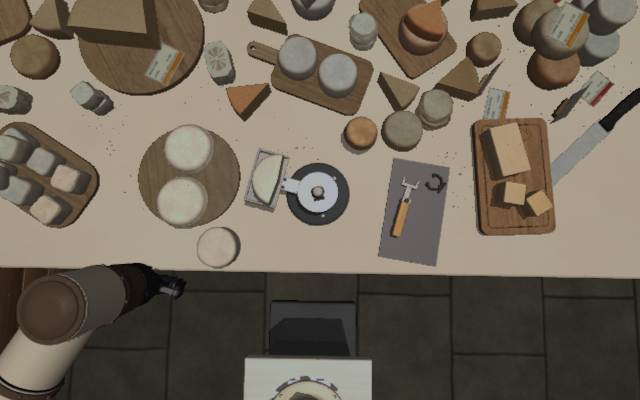

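```bash
python3 -c "
from bench import arm; print(arm.job_done())"
```

```text
the job is handed in; nothing more can be done
None
```

The clip is snapped into the groove and the fork is back flat on the mat. I handed the job in at about 20.6 s.

- **Pushing on:** I touched the clip only with the fork. The push force rose to about 9 N, then dropped to zero as the clip jumped home. I then advanced until it met the rigid stop and held it at 12 to 13 N for about 1.2 s. The highest force I read on the clip was 12.8 N.
- **Laying the fork back:** I lowered it until it touched the mat at about 6 N, at the same height as at pick-up. I then released it, pulled the arm clear and took the last pictures.
- **Last checks, passed:** In the top view the clip ring sits around the post. The back of its heel is about 19 mm behind the axis, where 20 mm is expected. The tray on the swing arm, spare clip, tomme and drum show no changed pixels against the first picture.
- **Checks that disagreed or were limited:**
    - The two cameras differed by 2 to 4 mm in y, so I aligned the fork to the clip within the top view alone.
    - A vertical force of about 3 N appeared while pressing home, so the fork's underside may have lightly touched the plate.
    - In the last scene view the arm blocks the holder, so the final check of the clip there rests on the top view.

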